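Put the flour scoop and the scissors back in the slanted tool rack

ROBOT

A 7-joint arm with a two-finger parallel gripper is mounted at the origin on a cart in front of the work surface, level with it; the furniture and walls round the work are solid. World frame = base frame: x ahead of the robot, y to its left, z up, the work surface at z = 0. Lengths are in m, angles in rad, forces in N, time in s.
With the tool pointing down it reaches from about 0.4 to 0.85 m from the base axis. Payload 4.5 kg.
Tool frame: the origin (TCP) lies midway between the tips of the shut fingers; the grasp point (between the pads) lies 19 mm behind it; z points along the fingers, y is the line along which they close (so a half turn about z gives the same grasp; the last joint's range is limited). The gripper opens to 88 mm and grips with 3 to 60 N. Pads are 18 mm wide; open, the fingers measure 123 mm over their backs; the gripper's body (75 mm by 187 mm) begins 45 mm behind the grasp point.
Start: joints at [1.378, 0.689, -0.195, 1.565, 0.157, 0.902, -0.215], TCP at [0.141, -0.609, 0.239] pointing down, gripper open.
Joint ranges: [-3.01, 3.01], [-0.46, 2.08], [-1.47, 1.51], [0.13, 2.56], [-1, 4.14], [0.04, 2.09], [-2.66, 2.66]. Speed limits (rad/s): [2.57, 2.57, 3.14, 3.14, 3.14, 3.14, 3.14].

INTERFACE

Orientations are given as a unit quaternion [x, y, z, w].
In Python, from plant import get_state, viewer, workorder gives the robot as it stands. The module is installed in compiled form; this text tells all that it offers.
- The arm moves only by the tool step_arm, never from a script. Its argument "motion" is a list of rows, each an object of numbers: "wx", "wy", "wz": the turn, a rotation vector about the tool's x, y, z each as a share of 180 degrees, from -1 to 1; "dx", "dy", "dz": the shift along the tool's x, y, z each as a share of 8 cm, from -1 to 1; "claw": the finger opening in mm, from 0 to 88.1. A call has 1 to 8 rows; each row is the pose to reach, as a shift and turn from the pose commanded when the call began, along the tool's axes at that moment, turning the shorter way round; what a row does not reach only later rows make up. A row lasts 1/10 s, in which the tool goes at most 50 mm and 8.59 degrees, less where a joint would pass 70% of its speed; a pose out of reach is approached as far as the arm can. A call with a number of a shift or a turn outside -1 to 1 is refused whole. A call with a gripper value outside its range is refused whole. The fingers move at their own pace and stop on an object; "force" is the grip in N (left out, the last holds). Time passes only in rows, so rows that repeat a pose let the fingers close. It gives the time, the measured TCP pose, the force, the opening and the grip force at its end, in the units of the state.
- get_state(): the state, without advancing time (a new reading comes with each control period).
- viewer.snapshot(name): name is "side" or "top" or "wrist"; returns (picture, depth): 420x560x3 uint8, red, green, blue; 420x560 float32, m along the optical axis (not along the pixel's ray), 0 where there is no reading.
- viewer.calibration(name): a dict with "vfov" (degrees; the focal length in pixels is half the picture's height over the tangent of half this angle, whatever the lens; pixels are square), "cx", "cy" (the principal point, pixels), "extrinsics" (4x4, takes a point from camera to world coordinates). Camera axes: x right, y down, z forward; pixel columns grow to the right and rows downward; lengths in m; the calibration is good to about 2 mm. A picture is of the moment at which its call begins: read the wrist's pose just before it. calibration takes no time and is no camera call; for the wrist camera it gives the pose at the moment of the call.
- workorder.finish_job(): hands the job in; it is judged then, once.
The state is a dict: "clock": time; "q": joint angles; "qd": joint speeds; "joint_torque": joint torques, N m; "tool_pos": TCP position; "eef_rot": TCP orientation; "contact_force": force on the tool from outside, world axes, zero at the start; "moment": the same for the moment, N m; "opening": opening from 0.0 (shut) to 1.0 (fully open); "finger_force": force on a finger pad.
Only numpy, scipy, OpenCV 4.12 (cv2) and the standard library are available. Lean on these libraries where they do the work, as an engineer would, in place of code of your own. Each camera call takes 0.05 s, during which the arm holds its last target. There are 200 camera calls.

TASK

Prep is over: put the two tools lying on the worktop back into the slanted steel tool rack. The scissors go blades-down into its flat rectangular slot, and the flour scoop goes handle-down into its round well with its bowl up in the air; let each slide home as far as it goes and leave it standing there. Do not shift the flour shaker, the steel cup or the salt shaker near the rack.

Things in the scene. Friction and masses are not known exactly. Their poses are not given: they have to be found in the camera images.
- tool_stand: fixed bent-wire stand of the tool rack, about 160 mm deep and 212 mm wide, standing on the worktop from 75 mm before its origin (toward -x, the robot's side) to 87 mm behind it; origin on the worktop, z up, its -x faces about toward the robot. The rack's highest edge is 159 mm above the worktop
- tool_block: slanted part of the rack, fixed to the stand: a steel face plate, 84 (x) x 212 (y) mm, with two closed-bottom wells hung below it. z runs up along both wells and leans 35 degrees from vertical toward the stand's -x (to the robot); y is the stand's y, level. The plate's top is at z = 130 mm (its middle 0.134 m above the worktop); the wells' floors lie at z = 12 mm. Origin on their middle plane
- round_well (a point): centre of the mouth of the round well, in the plate's top at y = +60 mm of tool_block; bore 38 mm, 118 mm deep along tool_block's -z; axes as tool_block's
- flat_slot (a point): centre of the mouth of the flat rectangular slot, in the plate's top at y = -52 mm of tool_block; opening 24 mm along its x, 38 mm along its y, 118 mm deep along its -z; axes as tool_block's
- scoop: steel flour scoop, 168 x 58 x 26 mm, 90 g, loose, lying bowl-up. Origin under its centre, x along it: bowl (58 wide, 24 high, contacts as if full; can be gripped across; too big for the wells) at x = -84 to -9 mm; handle, a rod 11 mm thick, from x = -11 mm (axis 21 mm above the worktop) down to 83 mm (axis 5 mm above), so it slopes 10 degrees. Balance point x = -38 mm, in the bowl
- scoop_handle_end (a point): free end of the scoop's handle, at (83, 0, 5) mm of the scoop
- scissors: kitchen scissors, 87 x 199 x 9 mm, 70 g, loose, lying flat, closed, rigid. Origin near the pivot, y along them: blades and shank, a strip 15 mm wide, 4 mm thick, 3 to 7 mm above the worktop, from y = 35 to the tips at -100 mm; two finger rings 9 mm thick at y = 37 to 98 mm, 84 mm wide together; the ring holes count as filled, so grip across the strip, best near y = 20 mm. Balance point y = 45 mm
- scissors_tip (a point): tip of the scissors' blades, at (0, -100, 4.5) mm of the scissors
- flour_shaker: steel flour shaker, 69 mm across, 102 mm tall, standing loose to the left of the rack; bystander; origin under its centre
- steel_cup: small steel sauce cup, 68 mm across, 59 mm tall, standing loose to the right of the rack (another, fixed, stands far back on the left); bystander; origin under its centre
- salt_shaker: salt shaker, 44 mm across, 90 mm tall, standing loose behind the rack's left side; bystander; origin under its centre
Not all that is in view belongs to the job. What is shaped like the scissors but orange is not meant.

How it is judged:
By the outcome, as a careful person would: the job done as asked, in the order asked, and still so for the second after the job is handed in, with the robot touching nothing.
It also fails if it takes over 72 s, if anything falls off the work surface, if the arm or the gripper's body presses on something with over 40 N, if the wrist force passes 120 N, or if a joint passes its speed limit or range.

## Working session

There is one attempt and no reset: what is moved stays moved. The work goes in short steps, Python scripts to look and compute and a tool call to move; the robot and the scene stay as the last step left them, time stands still between calls to the robot, and variables do not carry over. Pictures are saved under pics/ and viewed, at most 10 in all, crops included, and the job is handed in when it is done.

Besides the shell and the picture viewer there is one more tool, called as name(argument=value, ...) on one line, values as JSON. step_arm: Moves the arm, as the interface text tells. Shift numbers are shares of 8 cm and turn numbers shares of 180 degrees, none past 1 either way. Its arguments: {"type":"object","properties":{"motion":{"type":"array","items":{"type":"object","properties":{"wx":{"type":"number","minimum":-1,"maximum":1},"wy":{"type":"number","minimum":-1,"maximum":1},"wz":{"type":"number","minimum":-1,"maximum":1},"dx":{"type":"number","minimum":-1,"maximum":1},"dy":{"type":"number","minimum":-1,"maximum":1},"dz":{"type":"number","minimum":-1,"maximum":1},"claw":{"type":"number"}}}},"force":{"type":"number"}},"required":["motion"]}

```bash
mkdir -p pics
cat > h.py <<'E'
import numpy as np, cv2, sys
from plant import get_state, viewer, workorder
from scipy.spatial.transform import Rotation as R
def snap(n,f):
    c=viewer.calibration(n); p,d=viewer.snapshot(n)
    cv2.imwrite(f'pics/{f}.png',p[:,:,::-1]); np.savez(f'pics/{f}.npz',d=d,T=c['extrinsics'],k=[210/np.tan(np.radians(c['vfov']/2)),c['cx'],c['cy']])
    return p,d
def pt(f,u,v,z=None):
    a=np.load(f'pics/{f}.npz'); F,cx,cy=a['k']; T=a['T']
    r=np.array([(u-cx)/F,(v-cy)/F,1])
    if z is None:
        return T[:3,:3]@(r*a['d'][int(round(v)),int(round(u))])+T[:3,3]
    w=T[:3,:3]@r; return T[:3,3]+w*(z-T[2,3])/w[2]
def cloud(f):
    a=np.load(f'pics/{f}.npz'); F,cx,cy=a['k']; T=a['T'];d=a['d']
    v,u=np.mgrid[:420,:560]; P=np.stack([(u-cx)/F*d,(v-cy)/F*d,d],-1)
    return P@T[:3,:3].T+T[:3,3]
E
python3 - <<'E'
from h import *
print(get_state())
for n in ['top','side']:
    snap(n,n+'0'); print(n,viewer.calibration(n))
a=[cv2.imread(f'pics/{n}0.png') for n in ['top','side']]
E
```

```text
{'clock': 0.0, 'q': array([ 1.37777513,  0.689994  , -0.19446612,  1.56632084,  0.15729718,
        0.90250829, -0.21507235]), 'qd': array([ 0.00015548, -0.00159083,  0.00064867,  0.00066569,  0.00052171,
       -0.00113504,  0.00110207]), 'joint_torque': array([ 1.38893511e-04, -5.27560365e+01, -1.26668360e+00, -1.53428882e+01,
       -5.25568344e-02,  6.54447475e-03,  1.91249642e-04]), 'tool_pos': array([ 0.14033636, -0.60839852,  0.23790876]), 'eef_rot': array([ 9.93571496e-01,  1.13202618e-01, -1.83939852e-04, -9.02711253e-04]), 'contact_force': array([ 0.29207896, -0.19925319, -0.79773726]), 'moment': array([-0.03397795, -0.03748785,  0.01681848]), 'finger_force': 0.0, 'opening': 1.0025246285386604}
top {'vfov': 57.90005569012378, 'cx': 279.3306090586034, 'cy': 208.4216982586656, 'extrinsics': array([[ 0.01835746, -0.99232105,  0.12231902,  0.50270979],
       [-0.99977722, -0.01694393,  0.01258635,  0.03050196],
       [-0.01041713, -0.12252283, -0.99241102,  1.05650529],
       [ 0.        ,  0.        ,  0.        ,  1.        ]])}
side {'vfov': 49.95291446541354, 'cx': 279.5567739727873, 'cy': 211.92005354652014, 'extrinsics': array([[ 0.61361244,  0.45021804, -0.64867826,  1.29948943],
       [ 0.78943374, -0.33256578,  0.51594028, -0.51770191],
       [ 0.01655743, -0.82867588, -0.55948381,  0.69752919],
       [ 0.        ,  0.        ,  0.        ,  1.        ]])}
```

View pics/top0.png

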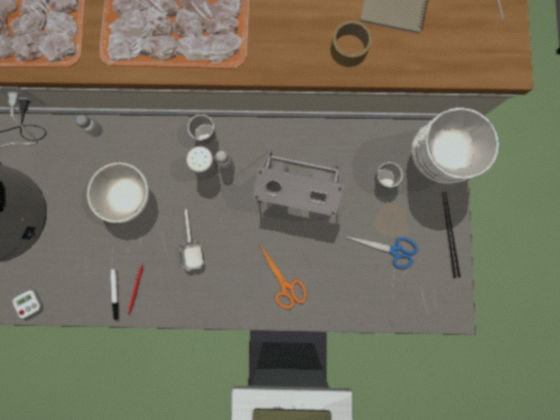

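View pics/side0.png

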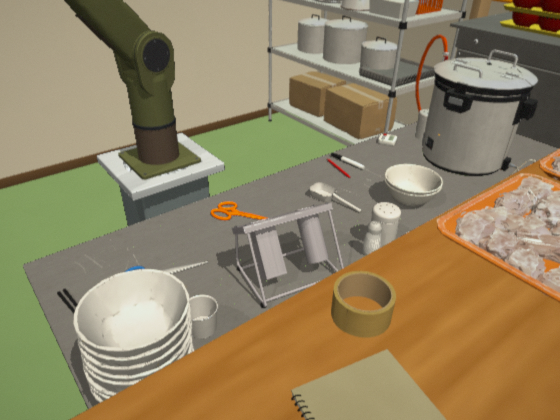

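The top view shows these candidates:
- **Scissors:** blue-handled pair at (385,248), which I choose. The orange pair at (282,278) is the decoy.
- **Scoop:** at (192,240), bowl at (192,258) and handle end at (187,210). The knife at (115,293), the red pen at (136,290) and the chopsticks at (450,235) aren't it.
- **Rack:** at (299,190).

Next is one close crop to check the choice.

Run:
```python
from h import *
a=cv2.imread('pics/top0.png')
c=lambda x,y,w,h,s:cv2.resize(a[y:y+h,x:x+w],None,fx=s,fy=s,interpolation=cv2.INTER_CUBIC)
o=np.zeros((600,800,3),np.uint8)
o[:240,:480]=c(340,225,80,40,6)   # scissors x6
o[:480,480:720]=c(170,200,40,80,6) # scoop
o[250:600,:475]=c(250,150,95,70,5)[:350]
cv2.imwrite('pics/crop0.png',o)
P=cloud('top0')
for n,u,v in [('tip',347,237),('ring',405,252),('sbowl',192,258),('shand',187,211),('orange tip',261,247),('shaker',200,159),('salt',222,157),('cup',389,176)]:
    print(n,P[v,u].round(3),pt('top0',u,v,0.005).round(3))
# plate points : fit plane
m=(P[...,2]>.09)&(P[...,2]<.17)&(P[...,0]>.4)
m[:,:250]=0;m[:,345:]=0;m[:155]=0;m[225:]=0
Q=P[m];print(len(Q),Q.mean(0))
for _ in range(5):
    c=Q.mean(0);n=np.linalg.svd(Q-c,full_matrices=False)[2][2];r=abs((Q-c)@n);Q=Q[r<max(.003,np.median(r)*2)]
print(len(Q),c,n*np.sign(n[2]),np.degrees(np.arccos(abs(n[2]))),Q.min(0),Q.max(0))
```

```text
tip [ 0.556 -0.144  0.007] [ 0.556 -0.144  0.005]
ring [ 0.518 -0.302  0.008] [ 0.518 -0.303  0.005]
sbowl [0.491 0.282 0.004] [0.491 0.282 0.005]
shand [0.62  0.301 0.008] [0.621 0.302 0.005]
orange tip [0.524 0.092 0.005] [0.524 0.092 0.005]
shaker [0.745 0.249 0.104] [0.77  0.272 0.005]
salt [0.755 0.195 0.088] [0.777 0.21  0.005]
cup [ 0.73  -0.264  0.002] [ 0.729 -0.263  0.005]
2843 [ 0.66100982 -0.00227741  0.13391283]
2236 [ 0.65734085 -0.00215281  0.1352884 ] [-0.5588673   0.10765066  0.82224004] 34.69033704721204 [ 0.60488744 -0.10968213  0.10851076] [0.71130683 0.10928146 0.16082775]
```

View pics/crop0.png

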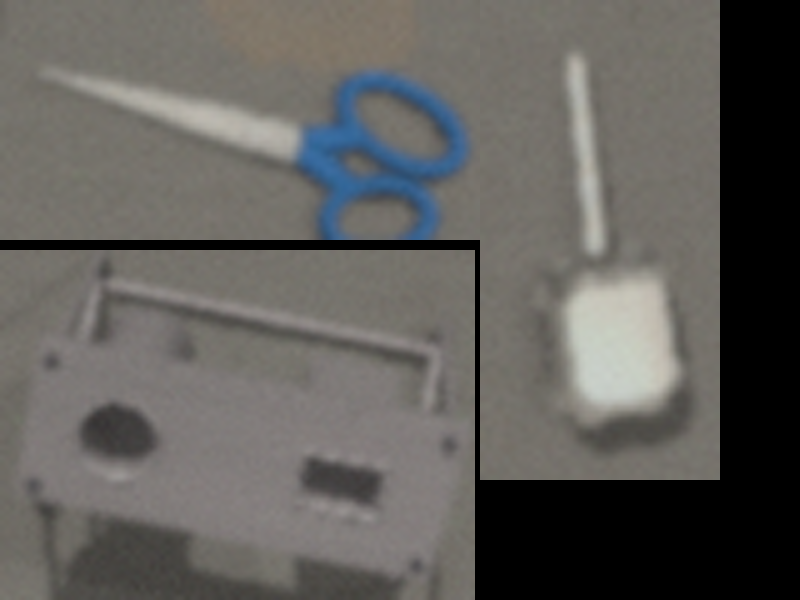

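```bash
cat >> h.py <<'E'
zb=np.array([-.5589,.1077,.8222]); zb/=np.linalg.norm(zb)
def frame(x=None,y=None,z=None):
    # rows given two axes -> rotation
    if x is None: x=np.cross(y,z)
    if y is None: y=np.cross(z,x)
    if z is None: z=np.cross(x,y)
    return np.stack([x,y,z],1)/np.linalg.norm(np.stack([x,y,z],1),axis=0)
def plan(*wps, P0=None,R0=None):
    s=get_state(); P=s['tool_pos'] if P0 is None else P0; Q=R.from_quat(s['eef_rot']) if R0 is None else R0
    for p,r in wps:
        r=R.from_matrix(r); p=np.array(p)
        n=1
        while True:
            rv=(Q.inv()*r).as_rotvec()
            q=Q; pp=P; ok=True; out=[]
            for i in range(n):
                d=q.as_matrix().T@((p-P)/n)/.08; w=rv/n/np.pi
                ok&=abs(d).max()<=1 and np.linalg.norm(w)*180<62
                out.append((d,w)); q=q*R.from_rotvec(rv/n)
            if ok: break
            n+=1
        for d,w in out:
            t=max(np.linalg.norm(d)*80/50,np.linalg.norm(w)*180/8.59)
            print('d',d.round(3),'w',w.round(4),'rows>=',int(np.ceil(t)))
        print('--',p.round(3)); P,Q=p,r
E
python3 - <<'E'
from h import *
t=pt('top0',347,237,.0045); b=pt('top0',390,249.2,.0065)
u=(b-t)[:2]; print('sc',t,b,np.linalg.norm(u),np.degrees(np.arctan2(*-u[::-1])))
e=pt('top0',185.8,209.2,.005);h=pt('top0',189.5,241.7,.02);bo=pt('top0',193.7,256.7,.024)
print('scoop',e,h,bo,np.linalg.norm((h-e)[:2]),np.degrees(np.arctan2(*(e-h)[1::-1])),np.degrees(np.arctan2(*(e-bo)[1::-1])))
a=np.load('pics/top0.npz')
# intersect mouth pixels with plate plane
F,cx,cy=a['k'];T=a['T'];c=np.array([.65734,-.00215,.13529])
for n,u,v in [('slot',318.4,196),('round',273.6,186.4),]:
    w=T[:3,:3]@np.array([(u-cx)/F,(v-cy)/F,1]);o=T[:3,3]
    print(n,o+w*((c-o)@zb)/(w@zb))
# plate centre from mask minAreaRect
P=cloud('top0');m=(abs((P-c)@zb)<.006)&(abs(P[...,1])<.13)&(abs(P[...,0]-.657)<.09)
yb=np.cross(zb,[0,0,1]);yb/=np.linalg.norm(yb);yb*=np.sign(yb[1]);xb=np.cross(yb,zb)
q=np.stack([(P[m]-c)@xb,(P[m]-c)@yb],-1).astype(np.float32)
rr=cv2.minAreaRect(q);print(rr,np.percentile(q,[.5,99.5],axis=0)); print('xb,yb',xb,yb)
E
```

```text
sc [ 0.55606014 -0.14446699  0.0045    ] [ 0.52465461 -0.26170582  0.0065    ] 0.12137235850601913 75.00388201311846
scoop [0.62565162 0.3054275  0.005     ] [0.53480759 0.28704206 0.02      ] [0.49447863 0.27274879 0.024     ] 0.09268582304110562 11.44124935931718 13.98914811781803
slot [ 0.64847808 -0.05299941  0.13592677]
round [0.67045298 0.05727021 0.13642025]
((-0.00046833232045173645, 0.0015339255332946777), (0.21256330609321594, 0.08633732795715332), 89.62454223632812) [[-0.04289588 -0.10357457]
 [ 0.04165731  0.10665762]]
xb,yb [ 0.80735445 -0.15557716  0.56918762] [ 0.18921881  0.98193495 -0.        ]
```

```bash
cat >> h.py <<'E'
def pick(g,az,lean,z,back=0,off=.006):
    b=np.array([np.cos(az),np.sin(az),0]); L=np.radians(lean)
    tz=np.sin(L)*b+np.array([0,0,-np.cos(L)]); ty=np.array([b[1],-b[0],0])
    return np.r_[np.array(g)+off*b[:2],z]-back*tz, frame(y=ty,z=tz)
E
python3 - <<'E'
from h import *
g=np.array([.556,-.1445])-.118*np.array([.2588,.9659]); print(g)
plan(pick(g,np.radians(75),35,.0075,.10))
E
```

```text
[ 0.5254616 -0.2584762]
d [ 0.896 -0.435  0.31 ] w [ 0.0174  0.0291 -0.0556] rows>= 2
d [ 0.923 -0.256  0.413] w [ 0.0174  0.0291 -0.0556] rows>= 2
d [ 0.909 -0.07   0.506] w [ 0.0174  0.0291 -0.0556] rows>= 2
d [0.855 0.114 0.585] w [ 0.0174  0.0291 -0.0556] rows>= 2
d [0.763 0.29  0.648] w [ 0.0174  0.0291 -0.0556] rows>= 2
d [0.637 0.45  0.692] w [ 0.0174  0.0291 -0.0556] rows>= 2
-- [ 0.512 -0.308  0.089]
```

step_arm(motion=[{"dx": 0.45, "dy": -0.22, "dz": 0.155, "wx": 0.0087, "wy": 0.0145, "wz": -0.028, "claw": 40}, {"dx": 0.896, "dy": -0.435, "dz": 0.31, "wx": 0.0174, "wy": 0.0291, "wz": -0.0556, "claw": 40}, {"dx": 0.896, "dy": -0.435, "dz": 0.31, "wx": 0.0174, "wy": 0.0291, "wz": -0.0556, "claw": 40}])

```text
clock: 0.4
tool_pos: [0.2065, -0.5547, 0.2122]
eef_rot: [0.978, 0.203, 0.044, -0.036]
contact_force: [-0.6, -0.4, 0.4]
opening: 0.751
finger_force: 0.0
```

step_arm(motion=[{"dx": 0.46, "dy": -0.13, "dz": 0.206, "wx": 0.0087, "wy": 0.0145, "wz": -0.028, "claw": 40}, {"dx": 0.923, "dy": -0.256, "dz": 0.413, "wx": 0.0174, "wy": 0.0291, "wz": -0.0556, "claw": 40}, {"dx": 0.923, "dy": -0.256, "dz": 0.413, "wx": 0.0174, "wy": 0.0291, "wz": -0.0556, "claw": 40}])

```text
clock: 0.7
tool_pos: [0.2678, -0.5051, 0.1877]
eef_rot: [0.952, 0.286, 0.086, -0.067]
contact_force: [-0.1, 1.0, -0.1]
opening: 0.479
finger_force: 0.0
```

step_arm(motion=[{"dx": 0.45, "dy": -0.035, "dz": 0.253, "wx": 0.0087, "wy": 0.0145, "wz": -0.028, "claw": 40}, {"dx": 0.909, "dy": -0.07, "dz": 0.506, "wx": 0.0174, "wy": 0.0291, "wz": -0.0556, "claw": 40}, {"dx": 0.909, "dy": -0.07, "dz": 0.506, "wx": 0.0174, "wy": 0.0291, "wz": -0.0556, "claw": 40}])

```text
clock: 1.0
tool_pos: [0.3293, -0.4556, 0.163]
eef_rot: [0.917, 0.367, 0.126, -0.098]
contact_force: [-0.4, 0.8, -0.2]
opening: 0.456
finger_force: 0.0
```

Run:
```python
from h import *
s=get_state();print(s['clock'],s['q'].round(2))
g=np.array([.556,-.1445])-.118*np.array([.2588,.9659])
plan(pick(g,np.radians(75),35,.0075,.10))
```

```text
1.0 [ 1.3   0.83 -0.5   1.68  0.09  0.83  0.05]
d [0.837 0.12  0.58 ] w [ 0.0172  0.0287 -0.055 ] rows>= 2
d [0.747 0.29  0.641] w [ 0.0172  0.0287 -0.055 ] rows>= 2
d [0.623 0.444 0.683] w [ 0.0172  0.0287 -0.055 ] rows>= 2
-- [ 0.512 -0.308  0.089]
```

step_arm(motion=[{"dx": 0.42, "dy": 0.06, "dz": 0.29, "wx": 0.0086, "wy": 0.0143, "wz": -0.0275, "claw": 40}, {"dx": 0.837, "dy": 0.12, "dz": 0.58, "wx": 0.0172, "wy": 0.0287, "wz": -0.055}, {"dx": 0.837, "dy": 0.12, "dz": 0.58, "wx": 0.0172, "wy": 0.0287, "wz": -0.055}])

```text
$.motion[1]: bad value
```

step_arm(motion=[{"dx": 0.37, "dy": 0.145, "dz": 0.32, "wx": 0.0086, "wy": 0.0143, "wz": -0.0275}, {"dx": 0.747, "dy": 0.29, "dz": 0.641, "wx": 0.0172, "wy": 0.0287, "wz": -0.055}, {"dx": 0.747, "dy": 0.29, "dz": 0.641, "wx": 0.0172, "wy": 0.0287, "wz": -0.055}])

```text
$.motion[0]: bad value
```

step_arm(motion=[{"dx": 0.31, "dy": 0.22, "dz": 0.34, "wx": 0.0086, "wy": 0.0143, "wz": -0.0275}, {"dx": 0.623, "dy": 0.444, "dz": 0.683, "wx": 0.0172, "wy": 0.0287, "wz": -0.055}, {"dx": 0.623, "dy": 0.444, "dz": 0.683, "wx": 0.0172, "wy": 0.0287, "wz": -0.055}, {"dx": 0.623, "dy": 0.444, "dz": 0.683, "wx": 0.0172, "wy": 0.0287, "wz": -0.055}])

```text
$.motion[0]: bad value
```

Run:
```python
from h import *
s=get_state();print(s['clock'],s['q'].round(2),s['tool_pos'])
snap('wrist','w1')
g=np.array([.556,-.1445])-.118*np.array([.2588,.9659])
plan(pick(g,np.radians(75),35,.0075,.0))
```

```text
1.0 [ 1.3   0.83 -0.5   1.68  0.09  0.83  0.05] [ 0.32931532 -0.45558358  0.16301703]
d [0.706 0.016 0.734] w [ 0.013   0.0218 -0.0415] rows>= 2
d [0.644 0.135 0.778] w [ 0.013   0.0218 -0.0415] rows>= 2
d [0.565 0.247 0.811] w [ 0.013   0.0218 -0.0415] rows>= 2
d [0.469 0.348 0.835] w [ 0.013   0.0218 -0.0415] rows>= 2
-- [ 0.527 -0.253  0.008]
```

View pics/w1.png

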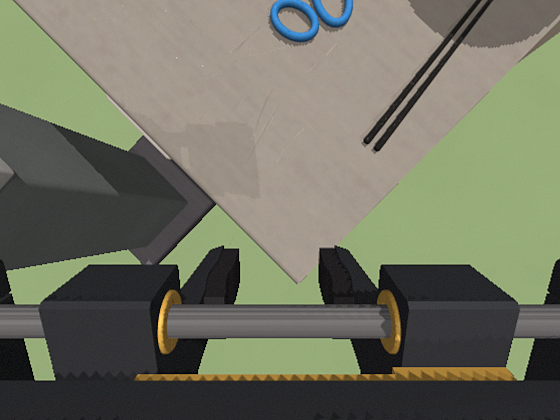

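The wrist view from here shows only the blue rings at (295,20)–(330,10) and the chopsticks at (430,75). Those moves were refused because every row needs "claw", so I'm repeating them with it.

step_arm(motion=[{"dx": 0.42, "dy": 0.06, "dz": 0.29, "wx": 0.0086, "wy": 0.0143, "wz": -0.0275, "claw": 40}, {"dx": 0.837, "dy": 0.12, "dz": 0.58, "wx": 0.0172, "wy": 0.0287, "wz": -0.055, "claw": 40}, {"dx": 0.837, "dy": 0.12, "dz": 0.58, "wx": 0.0172, "wy": 0.0287, "wz": -0.055, "claw": 40}])

```text
clock: 1.35
tool_pos: [0.3897, -0.408, 0.1384]
eef_rot: [0.873, 0.442, 0.165, -0.127]
contact_force: [-0.8, 0.8, -1.0]
opening: 0.456
finger_force: 0.0
```

step_arm(motion=[{"dx": 0.37, "dy": 0.145, "dz": 0.32, "wx": 0.0086, "wy": 0.0143, "wz": -0.0275, "claw": 40}, {"dx": 0.747, "dy": 0.29, "dz": 0.641, "wx": 0.0172, "wy": 0.0287, "wz": -0.055, "claw": 40}, {"dx": 0.747, "dy": 0.29, "dz": 0.641, "wx": 0.0172, "wy": 0.0287, "wz": -0.055, "claw": 40}])

```text
clock: 1.65
tool_pos: [0.4508, -0.3593, 0.1133]
eef_rot: [0.819, 0.514, 0.202, -0.155]
contact_force: [-0.7, 0.6, 0.5]
opening: 0.456
finger_force: 0.0
```

step_arm(motion=[{"dx": 0.31, "dy": 0.22, "dz": 0.34, "wx": 0.0086, "wy": 0.0143, "wz": -0.0275, "claw": 40}, {"dx": 0.623, "dy": 0.444, "dz": 0.683, "wx": 0.0172, "wy": 0.0287, "wz": -0.055, "claw": 40}, {"dx": 0.623, "dy": 0.444, "dz": 0.683, "wx": 0.0172, "wy": 0.0287, "wz": -0.055, "claw": 40}, {"dx": 0.623, "dy": 0.444, "dz": 0.683, "wx": 0.0172, "wy": 0.0287, "wz": -0.055, "claw": 40}])

```text
clock: 2.05
tool_pos: [0.509, -0.3144, 0.0888]
eef_rot: [0.76, 0.578, 0.235, -0.181]
contact_force: [-0.1, -0.4, -0.9]
opening: 0.455
finger_force: 0.0
```

Run:
```python
from h import *
s=get_state();print(s['clock'],s['q'].round(2),s['tool_pos'])
snap('wrist','w2')
g=np.array([.556,-.1445])-.118*np.array([.2588,.9659])
plan(pick(g,np.radians(75),35,.0075,.0))
```

```text
2.05 [ 1.1   1.12 -0.73  1.51  0.11  0.91  0.3 ] [ 0.50904225 -0.31441855  0.08883215]
d [0.047 0.007 0.652] w [ 0.0005  0.0015 -0.0013] rows>= 2
d [0.044 0.009 0.652] w [ 0.0005  0.0015 -0.0013] rows>= 2
-- [ 0.527 -0.253  0.008]
```

View pics/w2.png

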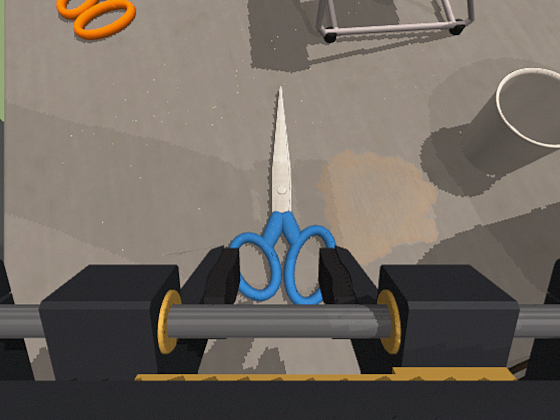

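The wrist view shows the blue scissors straight ahead, with the tip at (280,86), the pivot at (283,188) and the strip meeting blue at (284,212). The orange decoy is at (95,15). I'll refine the grasp from these pixels.

Run:
```python
from h import *
t=pt('w2',280,86,.0045); b=pt('w2',284,212,.0065);p=pt('w2',283,188,.006)
u=(t-b)[:2]; az=np.arctan2(u[1],u[0]); print(t,b,p,np.linalg.norm((p-t)[:2]),np.linalg.norm(u),np.degrees(az))
g=t[:2]-.118*u/np.linalg.norm(u); print(g)
m=pick(g,az,35,.0075,.03); plan(m,pick(g,az,35,.0075,.0))
```

```text
[ 0.556296   -0.14176487  0.0045    ] [ 0.52593976 -0.26333319  0.0065    ] [ 0.53087869 -0.24275082  0.006     ] 0.10413549601715581 0.12530106410673864 75.97965157197638
[ 0.52770856 -0.25624962]
d [0.119 0.038 0.948] w [ 0.0042  0.0029 -0.0071] rows>= 2
-- [ 0.525 -0.267  0.032]
d [-0.    -0.     0.375] w [0. 0. 0.] rows>= 1
-- [ 0.529 -0.25   0.008]
```

step_arm(motion=[{"dx": 0.04, "dy": 0.013, "dz": 0.32, "wx": 0.0014, "wy": 0.001, "wz": -0.0024, "claw": 40}, {"dx": 0.08, "dy": 0.026, "dz": 0.64, "wx": 0.003, "wy": 0.002, "wz": -0.005, "claw": 40}, {"dx": 0.119, "dy": 0.038, "dz": 0.948, "wx": 0.0042, "wy": 0.0029, "wz": -0.0071, "claw": 40}, {"dx": 0.119, "dy": 0.038, "dz": 0.948, "wx": 0.0042, "wy": 0.0029, "wz": -0.0071, "claw": 40}, {"dx": 0.119, "dy": 0.038, "dz": 0.948, "wx": 0.0042, "wy": 0.0029, "wz": -0.0071, "claw": 40}])

```text
clock: 2.6
tool_pos: [0.5256, -0.2667, 0.0331]
eef_rot: [0.751, 0.588, 0.238, -0.185]
contact_force: [0.2, -0.8, 0.1]
opening: 0.453
finger_force: 0.0
```

Run:
```python
from h import *
g=[ 0.5277,-0.2562]
plan(pick(g,np.radians(76),35,.0075,.0))
```

```text
d [-0.013 -0.007  0.381] w [ 0.0002 -0.0003  0.0004] rows>= 1
-- [ 0.529 -0.25   0.008]
```

step_arm(motion=[{"dx": -0.005, "dy": 0, "dz": 0.13, "wx": 0, "wy": 0, "wz": 0, "claw": 40}, {"dx": -0.01, "dy": 0, "dz": 0.26, "wx": 0, "wy": 0, "wz": 0, "claw": 40}, {"dx": -0.013, "dy": -0.005, "dz": 0.37, "wx": 0, "wy": 0, "wz": 0, "claw": 40}, {"dx": -0.013, "dy": -0.005, "dz": 0.37, "wx": 0, "wy": 0, "wz": 0, "claw": 40}, {"dx": -0.013, "dy": -0.005, "dz": 0.37, "wx": 0, "wy": 0, "wz": 0, "claw": 40}])

```text
clock: 3.1
tool_pos: [0.5299, -0.2484, 0.0076]
eef_rot: [0.75, 0.588, 0.238, -0.186]
contact_force: [-0.5, 0.3, -0.1]
opening: 0.453
finger_force: 0.0
```

step_arm(motion=[{"dx": 0, "dy": 0, "dz": 0, "wx": 0, "wy": 0, "wz": 0, "claw": 5}, {"dx": 0, "dy": 0, "dz": 0, "wx": 0, "wy": 0, "wz": 0, "claw": 5}, {"dx": 0, "dy": 0, "dz": 0, "wx": 0, "wy": 0, "wz": 0, "claw": 5}, {"dx": 0, "dy": 0, "dz": 0, "wx": 0, "wy": 0, "wz": 0, "claw": 5}, {"dx": 0, "dy": 0, "dz": 0, "wx": 0, "wy": 0, "wz": 0, "claw": 5}, {"dx": 0, "dy": 0, "dz": 0, "wx": 0, "wy": 0, "wz": 0, "claw": 5}], force=45)

```text
clock: 3.7
tool_pos: [0.5279, -0.2476, 0.0091]
eef_rot: [0.749, 0.589, 0.238, -0.189]
contact_force: [-11.7, -3.9, 21.0]
opening: 0.064
finger_force: 25.8
```

Run:
```python
from h import *
snap('wrist','w3'); print(get_state()['opening'],get_state()['finger_force'],get_state()['contact_force'])
a=cv2.imread('pics/w3.png')[60:320,150:430]
cv2.imwrite('pics/w3c.png',cv2.resize(a,None,fx=2.3,fy=2.3,interpolation=cv2.INTER_CUBIC))
```

```text
0.058360837862394675 20.23833653757322 [-9.97070139 -1.82566987 18.21980608]
```

View pics/w3c.png

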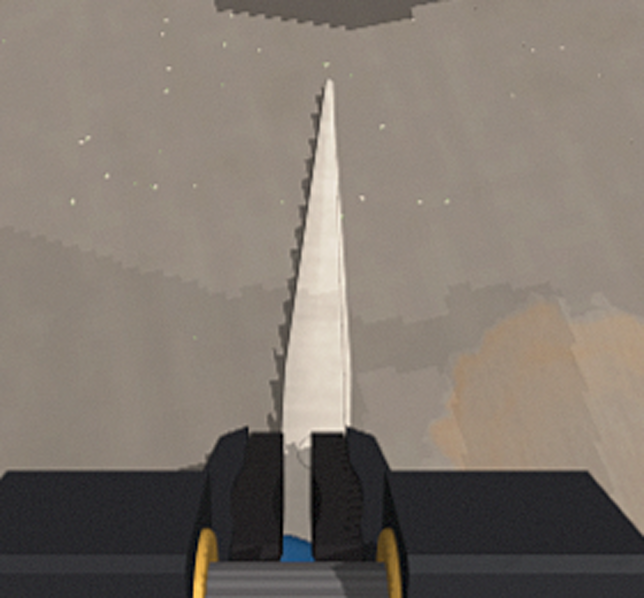

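The picture shows the fingers shut on top of the strip, pads at (260,490) and (335,490) and the blade under them, because the leaned tip was too high. I'll open, lift, lean less and go lower.

step_arm(motion=[{"dx": 0, "dy": 0, "dz": 0, "wx": 0, "wy": 0, "wz": 0, "claw": 40}, {"dx": 0, "dy": 0, "dz": 0, "wx": 0, "wy": 0, "wz": 0, "claw": 40}, {"dx": 0, "dy": 0, "dz": -0.2, "wx": 0, "wy": -0.02, "wz": 0, "claw": 40}, {"dx": 0, "dy": 0, "dz": -0.4, "wx": 0, "wy": -0.07, "wz": 0, "claw": 40}, {"dx": 0, "dy": 0, "dz": -0.4, "wx": 0, "wy": -0.07, "wz": 0, "claw": 40}, {"dx": 0, "dy": 0, "dz": -0.4, "wx": 0, "wy": -0.07, "wz": 0, "claw": 40}])

```text
clock: 4.35
tool_pos: [0.5262, -0.2656, 0.0348]
eef_rot: [0.771, 0.606, 0.155, -0.12]
contact_force: [-0.5, 0.5, -0.4]
opening: 0.456
finger_force: 0.0
```

Run:
```python
from h import *
s=get_state();print(s['q'].round(2),s['contact_force'])
snap('wrist','w4')
g=[ 0.5277,-0.2562]
plan(pick(g,np.radians(76),22,.0045,.01),pick(g,np.radians(76),22,.0045))
P=cloud('w4')
a=cv2.imread('pics/w4.png')[60:320,150:430]
cv2.imwrite('pics/w4c.png',cv2.resize(a,None,fx=2.3,fy=2.3,interpolation=cv2.INTER_CUBIC))
```

```text
[ 0.89  1.07 -0.57  1.66  0.2   0.63  0.15] [-0.4914091   0.542604   -0.36576283]
d [0.055 0.    0.29 ] w [-0.0002 -0.0035  0.0012] rows>= 1
-- [ 0.528 -0.254  0.014]
d [-0.    -0.     0.125] w [0. 0. 0.] rows>= 1
-- [ 0.529 -0.25   0.004]
```

View pics/w4c.png

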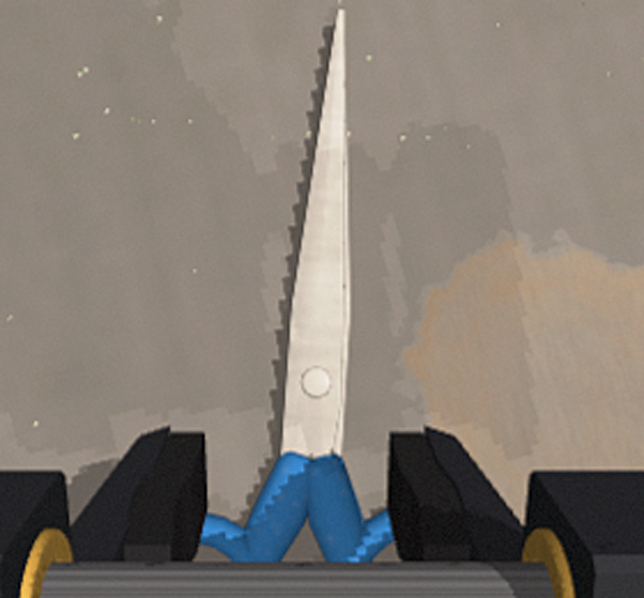

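The scissors turned a few degrees: tip at crop (341,12), pivot at crop (316,381), with the strip between the open fingers. Recomputing the grasp.

Run:
```python
from h import *
f=lambda x,y,z:pt('w4',150+x/2.3,60+y/2.3,z)
t=f(341,12,.0045);p=f(316,381,.007);b=f(313,452,.0065)
u=(t-b)[:2]; az=np.arctan2(u[1],u[0]); print(t,p,b,np.linalg.norm((t-p)[:2]),np.linalg.norm(u),np.degrees(az))
g=t[:2]-.116*u/np.linalg.norm(u); print(g,az)
plan(pick(g,az,22,.004,.01,off=.007),pick(g,az,22,.004,off=.007))
```

```text
[ 0.56680971 -0.14701868  0.0045    ] [ 0.5349702  -0.24648875  0.007     ] [ 0.52981627 -0.26420608  0.0065    ] 0.10444160765036627 0.12288776243532794 72.4802557434622
[ 0.53188972 -0.25763782] 1.2650191054109459
d [0.06  0.058 0.299] w [-0.0076 -0.0035  0.0193] rows>= 1
-- [ 0.533 -0.255  0.013]
d [0.    0.    0.125] w [0. 0. 0.] rows>= 1
-- [ 0.534 -0.251  0.004]
```

step_arm(motion=[{"dx": 0.03, "dy": 0.03, "dz": 0.15, "wx": -0.004, "wy": -0.002, "wz": 0.01, "claw": 40}, {"dx": 0.06, "dy": 0.058, "dz": 0.3, "wx": -0.0076, "wy": -0.0035, "wz": 0.0193, "claw": 40}, {"dx": 0.06, "dy": 0.058, "dz": 0.36, "wx": -0.0076, "wy": -0.0035, "wz": 0.0193, "claw": 40}, {"dx": 0.06, "dy": 0.058, "dz": 0.42, "wx": -0.0076, "wy": -0.0035, "wz": 0.0193, "claw": 40}, {"dx": 0.06, "dy": 0.058, "dz": 0.42, "wx": -0.0076, "wy": -0.0035, "wz": 0.0193, "claw": 40}, {"dx": 0.06, "dy": 0.058, "dz": 0.42, "wx": -0.0076, "wy": -0.0035, "wz": 0.0193, "claw": 40}])

```text
clock: 5.0
tool_pos: [0.5336, -0.2517, 0.0042]
eef_rot: [0.792, 0.58, 0.154, -0.113]
contact_force: [-0.2, 0.7, -0.1]
opening: 0.453
finger_force: 0.2
```

step_arm(motion=[{"dx": 0, "dy": 0, "dz": 0.01, "wx": 0, "wy": 0, "wz": 0, "claw": 20}, {"dx": 0, "dy": 0, "dz": 0.01, "wx": 0, "wy": 0, "wz": 0, "claw": 20}, {"dx": 0, "dy": 0, "dz": 0.01, "wx": 0, "wy": 0, "wz": 0, "claw": 8}, {"dx": 0, "dy": 0, "dz": 0.01, "wx": 0, "wy": 0, "wz": 0, "claw": 8}, {"dx": 0, "dy": 0, "dz": 0.01, "wx": 0, "wy": 0, "wz": 0, "claw": 8}], force=20)

```text
clock: 5.5
tool_pos: [0.5345, -0.2505, 0.0041]
eef_rot: [0.792, 0.58, 0.154, -0.112]
contact_force: [1.0, -0.3, 1.0]
opening: 0.161
finger_force: 20.1
```

```bash
cat >> h.py <<'E'
yb=np.array([.18922,.98194,0]); slot=np.array([.6478,-.0523,.135]); rnd=np.array([.6690,.0580,.1355])
def ins(tipT,bT,mouth,h):
    # tool pose putting tool-frame point tipT at mouth+h*zb, tool-frame dir bT along -zb, tool y -> -yb
    bT=bT/np.linalg.norm(bT); A=frame(x=bT,y=np.array([0,1.,0])-bT[1]*bT)
    B=frame(x=-zb,y=-yb); M=B@A.T
    return mouth+h*zb-M@tipT, M
E
python3 - <<'E'
from h import *
s=get_state(); P=s['tool_pos'];Q=R.from_quat(s['eef_rot']).as_matrix()
x=Q[:,0]; az=np.arctan2(x[1],x[0]); print(np.degrees(az))
b=np.array([np.cos(az),np.sin(az),0]); 
tip=P+b*.109; tip[2]=.0045; print(tip)
tT=Q.T@(tip-P); bT=Q.T@b; print(tT.round(4),bT.round(4)); np.savez('sc.npz',tT=tT,bT=bT)
up=(P+[0,0,.14],Q)
plan(up,ins(tT,bT,slot,.07),ins(tT,bT,slot,.02)); print(ins(tT,bT,slot,.07)[1])
E
```

```text
72.48361207833793
[ 0.56731076 -0.14658887  0.0045    ]
[ 1.012e-01 -1.000e-04  4.040e-02] [ 9.273e-01 -5.000e-04  3.742e-01]
d [ 0.327  0.001 -0.811] w [ 0.  0. -0.] rows>= 2
d [ 0.327  0.001 -0.811] w [ 0.  0. -0.] rows>= 2
-- [ 0.535 -0.251  0.144]
d [ 0.774 -0.166 -0.153] w [ 0.0119 -0.0625  0.1191] rows>= 3
d [ 0.616 -0.438 -0.279] w [ 0.0119 -0.0625  0.1191] rows>= 3
d [ 0.349 -0.634 -0.355] w [ 0.0119 -0.0625  0.1191] rows>= 3
d [ 0.021 -0.717 -0.367] w [ 0.0119 -0.0625  0.1191] rows>= 3
-- [ 0.547 -0.033  0.282]
d [ 0.58  -0.     0.234] w [0. 0. 0.] rows>= 2
-- [ 0.575 -0.038  0.241]
[[ 8.20330577e-01 -1.89487387e-01 -5.39585304e-01]
 [-1.58531234e-01 -9.81883076e-01  1.03795221e-01]
 [-5.49477563e-01  3.94829276e-04 -8.35508379e-01]]
```

step_arm(motion=[{"dx": 0, "dy": 0, "dz": 0, "wx": 0, "wy": 0, "wz": 0, "claw": 8}, {"dx": 0, "dy": 0, "dz": 0, "wx": 0, "wy": 0, "wz": 0, "claw": 8}, {"dx": 0.1, "dy": 0, "dz": -0.2, "wx": 0, "wy": 0, "wz": 0, "claw": 8}, {"dx": 0.2, "dy": 0, "dz": -0.5, "wx": 0, "wy": 0, "wz": 0, "claw": 8}, {"dx": 0.36, "dy": 0, "dz": -0.9, "wx": 0, "wy": 0, "wz": 0, "claw": 8}, {"dx": 0.36, "dy": 0, "dz": -0.9, "wx": 0, "wy": 0, "wz": 0, "claw": 8}, {"dx": 0.36, "dy": 0, "dz": -0.9, "wx": 0, "wy": 0, "wz": 0, "claw": 8}], force=45)

```text
clock: 6.2
tool_pos: [0.5343, -0.2511, 0.0829]
eef_rot: [0.792, 0.58, 0.154, -0.111]
contact_force: [0.0, 0.1, -2.1]
opening: 0.145
finger_force: 45.0
```

step_arm(motion=[{"dx": 0.15, "dy": 0, "dz": -0.37, "wx": 0, "wy": 0, "wz": 0, "claw": 8}, {"dx": 0.3, "dy": 0, "dz": -0.75, "wx": 0, "wy": 0, "wz": 0, "claw": 8}, {"dx": 0.3, "dy": 0, "dz": -0.75, "wx": 0, "wy": 0, "wz": 0, "claw": 8}])

```text
clock: 6.5
tool_pos: [0.5359, -0.2513, 0.1492]
eef_rot: [0.792, 0.58, 0.155, -0.11]
contact_force: [1.1, 0.6, -1.1]
opening: 0.146
finger_force: 45.0
```

Run:
```python
from h import *
s=get_state(); P=s['tool_pos'];Q=R.from_quat(s['eef_rot']).as_matrix();print(s['opening'],s['finger_force'],s['q'].round(2))
snap('wrist','w5')
# tool-frame points of the blades via depth
C=(cloud('w5')-P)@Q
m=(C[...,2]<.075)&(C[...,0]>.012)&(abs(C[...,1])<.02)&(C[...,2]>-.01)
m[250:]=0
c=C[m]; print(len(c)); 
for lo in np.arange(.012,.12,.012):
    k=(c[:,0]>=lo)&(c[:,0]<lo+.012)
    if k.sum()>3: print(round(lo,3),k.sum(),np.median(c[k],0).round(4),c[k,0].max().round(4))
z=np.load('sc.npz');print(z['tT'])
plan(ins(z['tT'],z['bT'],slot,.07))
```

```text
0.1462547109555969 44.97724030050449 [ 0.89  0.89 -0.61  1.67  0.12  0.75  0.07]
3499
0.012 788 [ 0.0179 -0.0011  0.0046] 0.024
0.024 721 [ 0.0297 -0.0011  0.0092] 0.036
0.036 605 [ 0.0417 -0.0011  0.0139] 0.048
0.048 485 [ 0.0538 -0.0011  0.0185] 0.0599
0.06 381 [ 0.0657 -0.0006  0.023 ] 0.0717
0.072 284 [ 0.0773 -0.0006  0.0278] 0.0839
0.084 175 [ 0.0893 -0.0006  0.0323] 0.0958
0.096 60 [ 0.0988 -0.0006  0.0359] 0.1026
[ 1.01233096e-01 -5.18577713e-05  4.04106841e-02]
d [ 0.772 -0.166 -0.144] w [ 0.012  -0.0625  0.1191] rows>= 3
d [ 0.616 -0.438 -0.271] w [ 0.012  -0.0625  0.1191] rows>= 3
d [ 0.351 -0.633 -0.347] w [ 0.012  -0.0625  0.1191] rows>= 3
d [ 0.024 -0.718 -0.358] w [ 0.012  -0.0625  0.1191] rows>= 3
-- [ 0.547 -0.033  0.282]
```

step_arm(motion=[{"dx": 0.26, "dy": -0.055, "dz": -0.05, "wx": 0.004, "wy": -0.021, "wz": 0.04, "claw": 8}, {"dx": 0.52, "dy": -0.11, "dz": -0.1, "wx": 0.008, "wy": -0.042, "wz": 0.08, "claw": 8}, {"dx": 0.772, "dy": -0.166, "dz": -0.144, "wx": 0.012, "wy": -0.0625, "wz": 0.1191, "claw": 8}, {"dx": 0.772, "dy": -0.166, "dz": -0.144, "wx": 0.012, "wy": -0.0625, "wz": 0.1191, "claw": 8}])

```text
clock: 6.95
tool_pos: [0.5396, -0.1893, 0.1807]
eef_rot: [0.893, 0.438, 0.042, -0.098]
contact_force: [0.2, 0.3, -1.0]
opening: 0.15
finger_force: 45.0
```

step_arm(motion=[{"dx": 0.2, "dy": -0.146, "dz": -0.09, "wx": 0.004, "wy": -0.021, "wz": 0.04, "claw": 8}, {"dx": 0.41, "dy": -0.29, "dz": -0.18, "wx": 0.008, "wy": -0.042, "wz": 0.08, "claw": 8}, {"dx": 0.616, "dy": -0.438, "dz": -0.271, "wx": 0.012, "wy": -0.0625, "wz": 0.1191, "claw": 8}, {"dx": 0.616, "dy": -0.438, "dz": -0.271, "wx": 0.012, "wy": -0.0625, "wz": 0.1191, "claw": 8}])

```text
clock: 7.35
tool_pos: [0.5426, -0.1366, 0.2131]
eef_rot: [0.956, 0.272, -0.072, -0.078]
contact_force: [1.0, 1.3, -1.0]
opening: 0.152
finger_force: 45.0
```

Run:
```python
from h import *
s=get_state(); print(s['opening'],s['finger_force'],s['q'].round(2))
z=np.load('sc.npz')
plan(ins(z['tT'],z['bT'],slot,.07))
```

```text
0.15187317577451956 44.98024448985234 [ 0.29  0.73 -0.16  1.6   0.03  1.02 -0.87]
d [ 0.328 -0.61  -0.355] w [ 0.0118 -0.0622  0.1204] rows>= 3
d [ 0.008 -0.688 -0.364] w [ 0.0118 -0.0622  0.1204] rows>= 3
-- [ 0.547 -0.033  0.282]
```

step_arm(motion=[{"dx": 0.11, "dy": -0.2, "dz": -0.12, "wx": 0.004, "wy": -0.021, "wz": 0.04, "claw": 8}, {"dx": 0.22, "dy": -0.41, "dz": -0.24, "wx": 0.008, "wy": -0.042, "wz": 0.08, "claw": 8}, {"dx": 0.328, "dy": -0.61, "dz": -0.355, "wx": 0.0118, "wy": -0.0622, "wz": 0.1204, "claw": 8}, {"dx": 0.328, "dy": -0.61, "dz": -0.355, "wx": 0.0118, "wy": -0.0622, "wz": 0.1204, "claw": 8}])

```text
clock: 7.75
tool_pos: [0.5445, -0.0876, 0.2462]
eef_rot: [0.977, 0.091, -0.183, -0.054]
contact_force: [0.5, -0.2, -1.0]
opening: 0.147
finger_force: 45.0
```

step_arm(motion=[{"dx": 0, "dy": -0.23, "dz": -0.12, "wx": 0.004, "wy": -0.021, "wz": 0.04, "claw": 8}, {"dx": 0.005, "dy": -0.46, "dz": -0.24, "wx": 0.008, "wy": -0.042, "wz": 0.08, "claw": 8}, {"dx": 0.008, "dy": -0.688, "dz": -0.364, "wx": 0.0118, "wy": -0.0622, "wz": 0.1204, "claw": 8}, {"dx": 0.008, "dy": -0.688, "dz": -0.364, "wx": 0.0118, "wy": -0.0622, "wz": 0.1204, "claw": 8}, {"dx": 0.008, "dy": -0.688, "dz": -0.364, "wx": 0.0118, "wy": -0.0622, "wz": 0.1204, "claw": 8}])

```text
clock: 8.25
tool_pos: [0.5454, -0.0406, 0.2807]
eef_rot: [0.953, -0.094, -0.285, -0.027]
contact_force: [0.0, 0.4, -1.9]
opening: 0.151
finger_force: 45.0
```

Run:
```python
from h import *
s=get_state(); print(s['opening'],s['finger_force'],s['q'].round(2))
P=s['tool_pos'];Q=R.from_quat(s['eef_rot']).as_matrix()
z=np.load('sc.npz')
plan(ins(z['tT'],z['bT'],slot,.012))
snap('wrist','w6')
C=(cloud('w6')-P)@Q
m=(C[...,2]<.065)&(C[...,0]>.05)&(abs(C[...,1])<.03)&(C[...,2]>-.01); m[250:]=0
c=C[m]; 
for lo in np.arange(.048,.13,.012):
    k=(c[:,0]>=lo)&(c[:,0]<lo+.012)
    if k.sum()>3: print(round(lo,3),k.sum(),np.median(c[k],0).round(4),c[k,0].max().round(4))
```

```text
0.15050496167499716 44.98092498164624 [-0.01  0.85  0.1   1.23 -0.14  1.64 -1.65]
d [ 0.668 -0.102  0.255] w [-0.0003 -0.0002 -0.0018] rows>= 2
-- [ 0.58  -0.039  0.234]
0.048 389 [0.0548 0.0012 0.0203] 0.0598
0.06 377 [0.0657 0.0012 0.0245] 0.0717
0.072 275 [0.0773 0.0012 0.0293] 0.0839
0.084 171 [0.0892 0.0012 0.0341] 0.0959
0.096 49 [0.0982 0.0012 0.0373] 0.1015
```

View pics/w6.png

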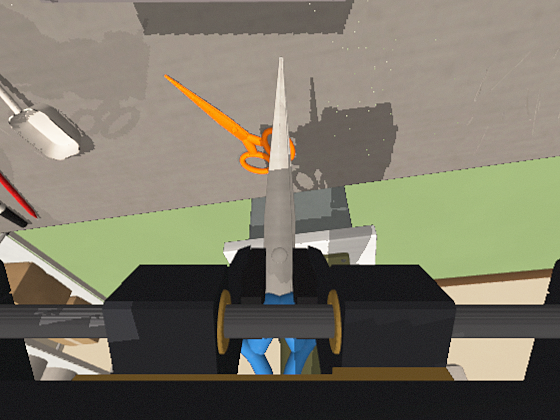

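The tip is at (281,58), with the blade straight and held firm. The decoy at (230,125) and the scoop at (45,130) are below, and the rack is just out of frame above. I'll go to the mouth and then insert.

step_arm(motion=[{"dx": 0.15, "dy": -0.1, "dz": 0.06, "wx": 0, "wy": 0, "wz": -0.002, "claw": 8}, {"dx": 0.4, "dy": -0.102, "dz": 0.15, "wx": 0, "wy": 0, "wz": -0.002, "claw": 8}, {"dx": 0.668, "dy": -0.102, "dz": 0.255, "wx": 0, "wy": 0, "wz": -0.002, "claw": 8}, {"dx": 0.668, "dy": -0.102, "dz": 0.255, "wx": 0, "wy": 0, "wz": -0.002, "claw": 8}, {"dx": 0.668, "dy": -0.102, "dz": 0.255, "wx": 0, "wy": 0, "wz": -0.002, "claw": 8}])

```text
clock: 8.8
tool_pos: [0.5801, -0.0372, 0.2353]
eef_rot: [0.953, -0.092, -0.286, -0.028]
contact_force: [0.6, -0.5, -0.5]
opening: 0.15
finger_force: 45.0
```

Run:
```python
from h import *
z=np.load('sc.npz')
plan(ins(z['tT'],z['bT'],slot,-.055),ins(z['tT'],z['bT'],slot,-.096))
snap('side','s2'); a=cv2.imread('pics/s2.png')[170:310,190:370]
cv2.imwrite('pics/s2c.png',cv2.resize(a,None,fx=4,fy=4,interpolation=cv2.INTER_CUBIC))
```

```text
d [0.786 0.025 0.323] w [-0.0006  0.0002 -0.0004] rows>= 2
-- [ 0.617 -0.046  0.179]
d [ 0.475 -0.     0.192] w [0. 0. 0.] rows>= 1
-- [ 0.64  -0.051  0.145]
```

View pics/s2c.png

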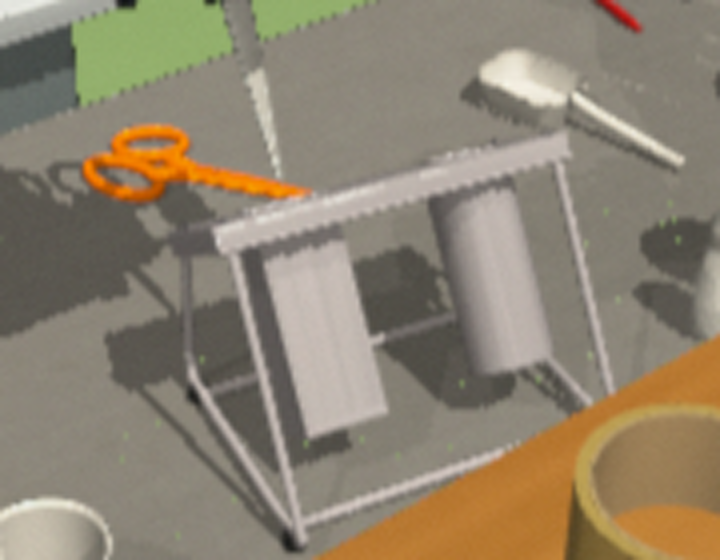

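The side view shows the blade tip at crop (277,172), just above the plate and in line with the flat slot's body at (320,340). Inserting.

step_arm(motion=[{"dx": 0.2, "dy": 0.02, "dz": 0.08, "wx": 0, "wy": 0, "wz": 0, "claw": 8}, {"dx": 0.4, "dy": 0.025, "dz": 0.16, "wx": 0, "wy": 0, "wz": 0, "claw": 8}, {"dx": 0.6, "dy": 0.025, "dz": 0.24, "wx": 0, "wy": 0, "wz": 0, "claw": 8}, {"dx": 0.786, "dy": 0.025, "dz": 0.323, "wx": 0, "wy": 0, "wz": 0, "claw": 8}, {"dx": 0.786, "dy": 0.025, "dz": 0.323, "wx": 0, "wy": 0, "wz": 0, "claw": 8}])

```text
clock: 9.35
tool_pos: [0.6175, -0.0462, 0.1788]
eef_rot: [0.953, -0.092, -0.286, -0.028]
contact_force: [-1.1, 0.7, -0.5]
opening: 0.15
finger_force: 45.0
```

Run:
```python
from h import *
z=np.load('sc.npz');print(get_state()['contact_force'])
plan(ins(z['tT'],z['bT'],slot,-.096))
```

```text
[-1.05975864  0.71637288 -0.51837968]
d [0.471 0.002 0.189] w [-0.0005  0.0003 -0.0004] rows>= 1
-- [ 0.64  -0.051  0.145]
```

step_arm(motion=[{"dx": 0.16, "dy": 0, "dz": 0.063, "wx": 0, "wy": 0, "wz": 0, "claw": 8}, {"dx": 0.32, "dy": 0, "dz": 0.126, "wx": 0, "wy": 0, "wz": 0, "claw": 8}, {"dx": 0.471, "dy": 0, "dz": 0.189, "wx": 0, "wy": 0, "wz": 0, "claw": 8}, {"dx": 0.471, "dy": 0, "dz": 0.189, "wx": 0, "wy": 0, "wz": 0, "claw": 8}, {"dx": 0.471, "dy": 0, "dz": 0.189, "wx": 0, "wy": 0, "wz": 0, "claw": 8}])

```text
clock: 9.85
tool_pos: [0.6405, -0.0505, 0.1477]
eef_rot: [0.954, -0.092, -0.285, -0.028]
contact_force: [0.1, -0.3, 0.1]
opening: 0.152
finger_force: 45.0
```

step_arm(motion=[{"dx": 0, "dy": 0, "dz": 0, "wx": 0, "wy": 0, "wz": 0, "claw": 34}, {"dx": 0, "dy": 0, "dz": 0, "wx": 0, "wy": 0, "wz": 0, "claw": 34}, {"dx": 0, "dy": 0, "dz": 0, "wx": 0, "wy": 0, "wz": 0, "claw": 34}, {"dx": 0, "dy": 0, "dz": 0, "wx": 0, "wy": 0, "wz": 0, "claw": 34}])

```text
clock: 10.25
tool_pos: [0.6407, -0.0505, 0.1469]
eef_rot: [0.954, -0.092, -0.285, -0.028]
contact_force: [1.0, -0.3, -0.6]
opening: 0.385
finger_force: 0.0
```

step_arm(motion=[{"dx": 0.08, "dy": 0, "dz": -0.2, "wx": 0, "wy": 0, "wz": 0, "claw": 34}, {"dx": 0.16, "dy": 0, "dz": -0.4, "wx": 0, "wy": 0, "wz": 0, "claw": 34}, {"dx": 0.25, "dy": 0, "dz": -0.6, "wx": 0, "wy": 0, "wz": 0, "claw": 34}, {"dx": 0.38, "dy": 0, "dz": -0.93, "wx": 0, "wy": 0, "wz": 0, "claw": 34}, {"dx": 0.38, "dy": 0, "dz": -0.93, "wx": 0, "wy": 0, "wz": 0, "claw": 34}, {"dx": 0.38, "dy": 0, "dz": -0.93, "wx": 0, "wy": 0, "wz": 0, "claw": 34}])

```text
clock: 10.85
tool_pos: [0.7056, -0.0634, 0.191]
eef_rot: [0.954, -0.092, -0.285, -0.028]
contact_force: [-0.1, 1.3, -0.4]
opening: 0.384
finger_force: 0.0
```

Run:
```python
from h import *
s=get_state(); print(s['q'].round(2))
P=s['tool_pos'];Q=R.from_quat(s['eef_rot']).as_matrix()
snap('wrist','w7');snap('side','s3')
w=cv2.imread('pics/w7.png');a=cv2.imread('pics/s3.png')[120:300,170:370]
o=np.zeros((420,800,3),np.uint8);o[:315,:420]=cv2.resize(w,(420,315));o[:342,420:]=cv2.resize(a,(380,342));cv2.imwrite('pics/v7.png',o)
W=cloud('s3')
# blue ring pixels
h=cv2.cvtColor(cv2.imread('pics/s3.png'),cv2.COLOR_BGR2HSV);m=(abs(h[...,0].astype(int)-107)<12)&(h[...,1]>130)
q=W[m]; r=(q-slot); k=np.linalg.norm(r,axis=1)<.2
print(k.sum(), 'zb range',np.percentile(r[k]@zb,[2,50,98]),'yb',np.percentile(r[k]@yb,[2,98]))
```

```text
[ 0.04  1.3   0.11  0.38 -0.17  2.04 -1.69]
40 zb range [0.00710724 0.03330261 0.05166991] yb [-0.08623407  0.00119067]
```

View pics/v7.png

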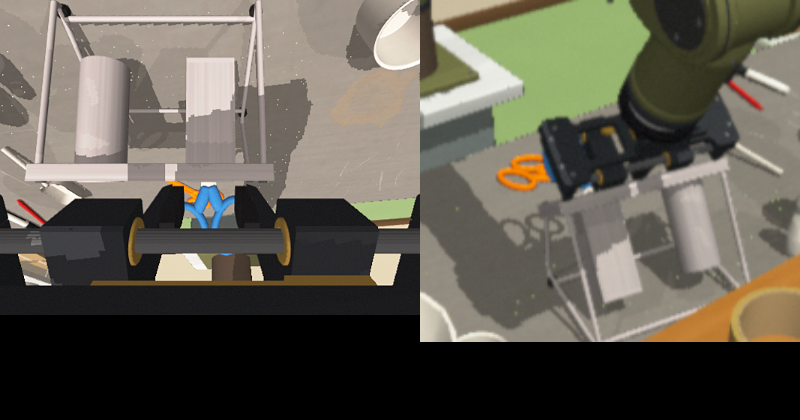

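The left view shows the scissors in the flat slot, with the blue shank right at the plate at (208,183) and the gripper clear of them. The side view agrees. Now lift clear and go to the scoop.

Run:
```python
from h import *
e=np.array([.6257,.3054]);az=np.radians(12.5);b=np.array([np.cos(az),np.sin(az)])
g=e-.129*b; print(g)
s=get_state();P=s['tool_pos'];Q=R.from_quat(s['eef_rot'])
Q1=Q*R.from_rotvec([0,.1*np.pi,0])
plan((P+[-.04,0.0,.09],Q1.as_matrix()),pick(g,az,25,.012,.10,off=0))
```

```text
[0.49975782 0.27747929]
d [-0.515  0.048 -0.334] w [0.   0.05 0.  ] rows>= 2
d [-0.456  0.048 -0.41 ] w [0.   0.05 0.  ] rows>= 2
-- [ 0.665 -0.063  0.281]
d [-0.521 -0.714  0.608] w [ 0.0022  0.0443 -0.0266] rows>= 2
d [-0.54  -0.755  0.539] w [ 0.0022  0.0443 -0.0266] rows>= 2
d [-0.545 -0.797  0.469] w [ 0.0022  0.0443 -0.0266] rows>= 2
d [-0.537 -0.839  0.399] w [ 0.0022  0.0443 -0.0266] rows>= 2
d [-0.516 -0.881  0.331] w [ 0.0022  0.0443 -0.0266] rows>= 2
-- [0.458 0.268 0.103]
```

Run:
```python
from h import *
g=[.4998,.2775];az=np.radians(12.5)
s=get_state();P=s['tool_pos'];Q=R.from_quat(s['eef_rot'])
Q1=Q*R.from_rotvec([0,.1*np.pi,0])
plan((P+[-.03,0.02,.12],Q1.as_matrix()),([.57,.14,.27],pick(g,az,0,.012)[1]),pick(g,az,25,.012,.10,off=0))
```

```text
d [-0.587 -0.087 -0.511] w [0.   0.05 0.  ] rows>= 2
d [-0.5   -0.087 -0.597] w [0.   0.05 0.  ] rows>= 2
-- [ 0.675 -0.043  0.311]
d [-0.507 -0.665  0.319] w [-0.0059  0.0282 -0.0434] rows>= 2
d [-0.438 -0.735  0.264] w [-0.0059  0.0282 -0.0434] rows>= 2
d [-0.355 -0.794  0.215] w [-0.0059  0.0282 -0.0434] rows>= 2
-- [0.57 0.14 0.27]
d [-0.338 -0.623  0.697] w [0.     0.0463 0.    ] rows>= 2
d [-0.435 -0.623  0.641] w [0.     0.0463 0.    ] rows>= 2
d [-0.523 -0.623  0.571] w [0.     0.0463 0.    ] rows>= 2
-- [0.459 0.268 0.103]
```

step_arm(motion=[{"dx": -0.29, "dy": -0.04, "dz": -0.25, "wx": 0, "wy": 0.025, "wz": 0, "claw": 34}, {"dx": -0.587, "dy": -0.087, "dz": -0.511, "wx": 0, "wy": 0.05, "wz": 0, "claw": 34}, {"dx": -0.587, "dy": -0.087, "dz": -0.511, "wx": 0, "wy": 0.05, "wz": 0, "claw": 34}])

```text
clock: 11.25
tool_pos: [0.6885, -0.052, 0.2584]
eef_rot: [0.974, -0.094, -0.207, -0.021]
contact_force: [1.1, -0.1, 1.5]
opening: 0.387
finger_force: 0.0
```

step_arm(motion=[{"dx": -0.25, "dy": -0.04, "dz": -0.3, "wx": 0, "wy": 0.025, "wz": 0, "claw": 34}, {"dx": -0.5, "dy": -0.087, "dz": -0.597, "wx": 0, "wy": 0.05, "wz": 0, "claw": 34}, {"dx": -0.5, "dy": -0.087, "dz": -0.597, "wx": 0, "wy": 0.05, "wz": 0, "claw": 34}])

```text
clock: 11.55
tool_pos: [0.6742, -0.042, 0.3186]
eef_rot: [0.987, -0.095, -0.128, -0.013]
contact_force: [0.4, -0.5, 0.9]
opening: 0.384
finger_force: 0.0
```

step_arm(motion=[{"dx": -0.25, "dy": -0.33, "dz": 0.16, "wx": -0.003, "wy": 0.014, "wz": -0.022, "claw": 34}, {"dx": -0.507, "dy": -0.665, "dz": 0.319, "wx": -0.0059, "wy": 0.0282, "wz": -0.0434, "claw": 34}, {"dx": -0.507, "dy": -0.665, "dz": 0.319, "wx": -0.0059, "wy": 0.0282, "wz": -0.0434, "claw": 34}])

```text
clock: 11.85
tool_pos: [0.6338, 0.0249, 0.2968]
eef_rot: [0.995, -0.022, -0.093, -0.011]
contact_force: [-0.5, -0.3, 0.6]
opening: 0.384
finger_force: 0.0
```

step_arm(motion=[{"dx": -0.22, "dy": -0.37, "dz": 0.13, "wx": -0.003, "wy": 0.014, "wz": -0.022, "claw": 34}, {"dx": -0.438, "dy": -0.735, "dz": 0.264, "wx": -0.0059, "wy": 0.0282, "wz": -0.0434, "claw": 34}, {"dx": -0.438, "dy": -0.735, "dz": 0.264, "wx": -0.0059, "wy": 0.0282, "wz": -0.0434, "claw": 34}])

```text
clock: 12.15
tool_pos: [0.5997, 0.0851, 0.2831]
eef_rot: [0.998, 0.046, -0.048, -0.006]
contact_force: [1.6, 1.5, 0.4]
opening: 0.384
finger_force: 0.0
```

step_arm(motion=[{"dx": -0.17, "dy": -0.4, "dz": 0.11, "wx": -0.003, "wy": 0.014, "wz": -0.022, "claw": 84}, {"dx": -0.355, "dy": -0.794, "dz": 0.215, "wx": -0.0059, "wy": 0.0282, "wz": -0.0434, "claw": 84}, {"dx": -0.355, "dy": -0.794, "dz": 0.215, "wx": -0.0059, "wy": 0.0282, "wz": -0.0434, "claw": 84}])

```text
clock: 12.45
tool_pos: [0.5654, 0.1451, 0.2692]
eef_rot: [0.994, 0.114, -0.002, -0.001]
contact_force: [1.3, 0.4, 0.4]
opening: 0.633
finger_force: 0.0
```

Run:
```python
from h import *
g=[.4998,.2775];az=np.radians(12.5)
s=get_state();print(s['q'].round(2),s['tool_pos'],s['clock'])
plan(pick(g,az,25,.012,.10,off=0))
```

```text
[-0.34  0.6   0.02  1.66 -0.02  0.89 -1.65] [0.56544763 0.14508697 0.26921912] 12.45
d [-0.315 -0.599  0.697] w [-0.0006  0.0466  0.001 ] rows>= 2
d [-0.416 -0.599  0.642] w [-0.0006  0.0466  0.001 ] rows>= 2
d [-0.507 -0.599  0.574] w [-0.0006  0.0466  0.001 ] rows>= 2
-- [0.459 0.268 0.103]
```

step_arm(motion=[{"dx": -0.16, "dy": -0.3, "dz": 0.35, "wx": 0, "wy": 0.023, "wz": 0, "claw": 84}, {"dx": -0.315, "dy": -0.599, "dz": 0.697, "wx": 0, "wy": 0.0466, "wz": 0, "claw": 84}, {"dx": -0.315, "dy": -0.599, "dz": 0.697, "wx": 0, "wy": 0.0466, "wz": 0, "claw": 84}])

```text
clock: 12.75
tool_pos: [0.5265, 0.1812, 0.2098]
eef_rot: [0.992, 0.111, 0.066, -0.006]
contact_force: [0.0, -0.6, 1.0]
opening: 0.907
finger_force: 0.0
```

step_arm(motion=[{"dx": -0.2, "dy": -0.3, "dz": 0.32, "wx": 0, "wy": 0.023, "wz": 0, "claw": 84}, {"dx": -0.416, "dy": -0.599, "dz": 0.642, "wx": 0, "wy": 0.0466, "wz": 0, "claw": 84}, {"dx": -0.416, "dy": -0.599, "dz": 0.642, "wx": 0, "wy": 0.0466, "wz": 0, "claw": 84}])

```text
clock: 13.05
tool_pos: [0.4922, 0.2223, 0.1541]
eef_rot: [0.984, 0.112, 0.138, -0.013]
contact_force: [0.1, 0.2, -0.3]
opening: 0.953
finger_force: 0.0
```

step_arm(motion=[{"dx": -0.25, "dy": -0.3, "dz": 0.28, "wx": 0, "wy": 0.023, "wz": 0, "claw": 84}, {"dx": -0.507, "dy": -0.599, "dz": 0.574, "wx": 0, "wy": 0.0466, "wz": 0, "claw": 84}, {"dx": -0.507, "dy": -0.599, "dz": 0.574, "wx": 0, "wy": 0.0466, "wz": 0, "claw": 84}, {"dx": -0.507, "dy": -0.599, "dz": 0.574, "wx": 0, "wy": 0.0466, "wz": 0, "claw": 84}])

```text
clock: 13.45
tool_pos: [0.5015, 0.2909, 0.1623]
eef_rot: [0.977, 0.107, 0.183, -0.003]
contact_force: [0.0, -1.1, 0.1]
opening: 0.95
finger_force: 0.0
```

Run:
```python
from h import *
s=get_state();print(s['q'].round(2),s['tool_pos'],s['clock'],s['opening'])
snap('wrist','w8')
```

```text
[-0.89  0.69  0.27  2.12  0.6   0.05 -2.66] [0.50152891 0.29093376 0.16233383] 13.45 0.9496788275175908
```

View pics/w8.png

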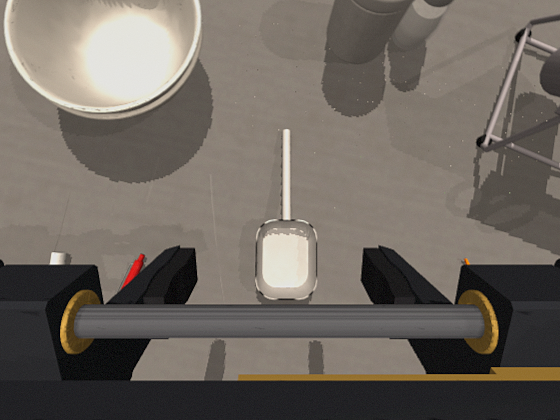

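The wrist view shows the scoop between the open fingers: handle end at (287,129), handle root at (286,218), bowl centre at (286,260). That was picture 11, one over the viewing limit by my own miscount, so I won't view any more and will check by numbers only. Joint 6 sits at its lower limit, so I'll lean less.

Run:
```python
from h import *
e=pt('w8',287,130,.006);h=pt('w8',286.5,216,.021);l=pt('w8',256,258,.025);r=pt('w8',317,258,.025)
bo=(l+r)/2;print(e,h,bo,np.linalg.norm(l-r)); u=(e-bo)[:2];print(np.linalg.norm(u),np.linalg.norm((e-h)[:2]),np.degrees(np.arctan2(u[1],u[0])),np.degrees(np.arctan2(*(e-h)[1::-1])))
az=np.arctan2(u[1],u[0]); g=e[:2]-.127*u/np.linalg.norm(u);print('g',g)
plan(pick(g,az,0,.14,off=0))
C=cloud('w8'); 
for c in [(140,287),(180,287),(210,287),(235,286),(260,286),(258,259),(258,314)]: print(c,C[c].round(4))
```

```text
[0.62370299 0.30319652 0.006     ] [0.53521677 0.28581879 0.021     ] [0.49621783 0.27768042 0.025     ] 0.05748632942515476
0.13001360476409857 0.09017647368237752 11.318170659366135 11.110864670600288
g [0.49917283 0.27827186]
d [-0.156  0.183  0.24 ] w [ 0.0089 -0.1167  0.009 ] rows>= 3
-- [0.499 0.278 0.14 ]
(140, 287) [0.6115 0.301  0.012 ]
(180, 287) [0.5704 0.2926 0.0172]
(210, 287) [0.5407 0.2867 0.0247]
(235, 286) [0.5175 0.2815 0.0031]
(260, 286) [0.4929 0.2763 0.0036]
(258, 259) [0.4901 0.3032 0.0146]
(258, 314) [0.5014 0.2516 0.02  ]
```

step_arm(motion=[{"dx": -0.05, "dy": 0.06, "dz": 0.08, "wx": 0.003, "wy": -0.04, "wz": 0.003, "claw": 84}, {"dx": -0.1, "dy": 0.12, "dz": 0.16, "wx": 0.006, "wy": -0.08, "wz": 0.006, "claw": 84}, {"dx": -0.156, "dy": 0.183, "dz": 0.24, "wx": 0.0089, "wy": -0.1167, "wz": 0.009, "claw": 84}, {"dx": -0.156, "dy": 0.183, "dz": 0.24, "wx": 0.0089, "wy": -0.1167, "wz": 0.009, "claw": 84}, {"dx": -0.156, "dy": 0.183, "dz": 0.24, "wx": 0.0089, "wy": -0.1167, "wz": 0.009, "claw": 84}])

```text
clock: 14.0
tool_pos: [0.5002, 0.2712, 0.1392]
eef_rot: [0.996, 0.089, -0.0, -0.0]
contact_force: [-0.7, 0.2, -0.8]
opening: 0.948
finger_force: 0.0
```

Run:
```python
from h import *
s=get_state();print(s['q'].round(2))
az=np.radians(11.25);g=[.499,.278]
plan(pick(g,az,8,.075,off=0),pick(g,az,15,.04,off=0))
```

```text
[-0.37  0.77 -0.36  1.82  0.43  0.63 -2.38]
d [ 0.001 -0.085  0.803] w [ 0.0001  0.0447 -0.0059] rows>= 2
-- [0.499 0.278 0.075]
d [-0.061  0.     0.433] w [ 0.      0.0389 -0.    ] rows>= 1
-- [0.499 0.278 0.04 ]
```

step_arm(motion=[{"dx": 0, "dy": -0.04, "dz": 0.4, "wx": 0, "wy": 0.022, "wz": -0.003, "claw": 84}, {"dx": 0, "dy": -0.085, "dz": 0.803, "wx": 0, "wy": 0.0447, "wz": -0.0059, "claw": 84}, {"dx": 0, "dy": -0.085, "dz": 0.803, "wx": 0, "wy": 0.0447, "wz": -0.0059, "claw": 84}])

```text
clock: 14.3
tool_pos: [0.49, 0.2807, 0.073]
eef_rot: [0.992, 0.106, 0.066, -0.004]
contact_force: [-1.2, -0.2, 0.2]
opening: 0.957
finger_force: 0.0
```

step_arm(motion=[{"dx": -0.03, "dy": 0, "dz": 0.21, "wx": 0, "wy": 0.02, "wz": 0, "claw": 84}, {"dx": -0.061, "dy": 0, "dz": 0.433, "wx": 0, "wy": 0.0389, "wz": 0, "claw": 84}, {"dx": -0.061, "dy": 0, "dz": 0.433, "wx": 0, "wy": 0.0389, "wz": 0, "claw": 84}, {"dx": -0.061, "dy": 0, "dz": 0.433, "wx": 0, "wy": 0.0389, "wz": 0, "claw": 84}])

```text
clock: 14.7
tool_pos: [0.5095, 0.291, 0.0553]
eef_rot: [0.988, 0.101, 0.114, -0.006]
contact_force: [0.2, -0.7, 0.5]
opening: 0.952
finger_force: 0.0
```

Run:
```python
from h import *
s=get_state();print(s['q'].round(2))
az=np.radians(11.25);g=[.499,.278]
plan(pick(g,az,15,.006,off=0))
```

```text
[-0.72  0.88  0.11  2.02  0.63  0.05 -2.65]
d [-0.297  0.126  0.565] w [0.003  0.0108 0.0025] rows>= 2
-- [0.499 0.278 0.006]
```

Run:
```python
from h import *
az=np.radians(11.25);g=[.499,.278]
plan(pick(g,az,-5,.10,off=0),pick(g,az,3,.04,off=0),pick(g,az,3,.006,off=0))
```

```text
d [-0.031  0.139 -0.579] w [ 0.0034 -0.1003  0.002 ] rows>= 3
-- [0.499 0.278 0.1  ]
d [0.065 0.    0.747] w [0.     0.0444 0.    ] rows>= 2
-- [0.499 0.278 0.04 ]
d [-0.022  0.     0.424] w [0. 0. 0.] rows>= 1
-- [0.499 0.278 0.006]
```

step_arm(motion=[{"dx": -0.01, "dy": 0.05, "dz": -0.2, "wx": 0.001, "wy": -0.033, "wz": 0.001, "claw": 84}, {"dx": -0.02, "dy": 0.1, "dz": -0.4, "wx": 0.002, "wy": -0.066, "wz": 0.002, "claw": 84}, {"dx": -0.031, "dy": 0.139, "dz": -0.579, "wx": 0.0034, "wy": -0.1, "wz": 0.002, "claw": 84}, {"dx": -0.031, "dy": 0.139, "dz": -0.579, "wx": 0.0034, "wy": -0.1, "wz": 0.002, "claw": 84}, {"dx": -0.031, "dy": 0.139, "dz": -0.579, "wx": 0.0034, "wy": -0.1, "wz": 0.002, "claw": 84}])

```text
clock: 15.2
tool_pos: [0.5002, 0.276, 0.0994]
eef_rot: [0.995, 0.096, -0.042, 0.004]
contact_force: [-0.4, -0.3, 0.2]
opening: 0.952
finger_force: 0.0
```

Run:
```python
from h import *
az=np.radians(11.25);g=[.499,.278]
s=get_state();print(s['q'].round(2),s['tool_pos'])
plan(pick(g,az,3,.04,off=0),pick(g,az,3,.006,off=0))
```

```text
[-0.32  0.87 -0.44  1.75  0.47  0.7  -2.39] [0.50022094 0.27596084 0.09941545]
d [ 0.053 -0.027  0.741] w [-0.0003  0.0435 -0.0014] rows>= 2
-- [0.499 0.278 0.04 ]
d [-0.022  0.     0.424] w [0. 0. 0.] rows>= 1
-- [0.499 0.278 0.006]
```

step_arm(motion=[{"dx": 0.02, "dy": -0.01, "dz": 0.25, "wx": 0, "wy": 0.014, "wz": 0, "claw": 84}, {"dx": 0.035, "dy": -0.02, "dz": 0.5, "wx": 0, "wy": 0.029, "wz": 0, "claw": 84}, {"dx": 0.053, "dy": -0.027, "dz": 0.741, "wx": 0, "wy": 0.0435, "wz": -0.0014, "claw": 84}, {"dx": 0.053, "dy": -0.027, "dz": 0.741, "wx": 0, "wy": 0.0435, "wz": -0.0014, "claw": 84}, {"dx": 0.053, "dy": -0.027, "dz": 0.741, "wx": 0, "wy": 0.0435, "wz": -0.0014, "claw": 84}])

```text
clock: 15.7
tool_pos: [0.4962, 0.2791, 0.0394]
eef_rot: [0.995, 0.101, 0.024, -0.001]
contact_force: [0.7, 0.1, -0.3]
opening: 0.953
finger_force: 0.0
```

Run:
```python
from h import *
az=np.radians(11.25);g=[.499,.278]
s=get_state();print(s['q'].round(2),s['tool_pos'])
plan(pick(g,az,3,.006,off=0))
```

```text
[-0.47  0.92 -0.24  1.91  0.64  0.35 -2.58] [0.49623437 0.2790736  0.03936872]
d [0.011 0.019 0.418] w [0.0005 0.0015 0.0019] rows>= 1
-- [0.499 0.278 0.006]
```

step_arm(motion=[{"dx": 0, "dy": 0, "dz": 0.14, "wx": 0, "wy": 0, "wz": 0, "claw": 84}, {"dx": 0.01, "dy": 0.01, "dz": 0.28, "wx": 0, "wy": 0, "wz": 0.001, "claw": 84}, {"dx": 0.011, "dy": 0.019, "dz": 0.41, "wx": 0, "wy": 0, "wz": 0.0019, "claw": 84}, {"dx": 0.011, "dy": 0.019, "dz": 0.41, "wx": 0, "wy": 0, "wz": 0.0019, "claw": 84}, {"dx": 0.011, "dy": 0.019, "dz": 0.41, "wx": 0, "wy": 0, "wz": 0.0019, "claw": 84}])

```text
clock: 16.2
tool_pos: [0.5004, 0.2775, 0.0061]
eef_rot: [0.995, 0.097, 0.024, -0.002]
contact_force: [0.0, -0.0, -0.5]
opening: 0.957
finger_force: 0.0
```

step_arm(motion=[{"dx": 0, "dy": 0, "dz": 0, "wx": 0, "wy": 0, "wz": 0, "claw": 60}, {"dx": 0, "dy": 0, "dz": 0, "wx": 0, "wy": 0, "wz": 0, "claw": 45}, {"dx": 0, "dy": 0, "dz": 0, "wx": 0, "wy": 0, "wz": 0, "claw": 45}, {"dx": 0, "dy": 0, "dz": 0, "wx": 0, "wy": 0, "wz": 0, "claw": 45}, {"dx": 0, "dy": 0, "dz": 0, "wx": 0, "wy": 0, "wz": 0, "claw": 45}, {"dx": 0, "dy": 0, "dz": 0, "wx": 0, "wy": 0, "wz": 0, "claw": 45}], force=30)

```text
clock: 16.8
tool_pos: [0.5006, 0.2779, 0.0068]
eef_rot: [0.995, 0.097, 0.025, -0.002]
contact_force: [-0.4, -0.0, 2.4]
opening: 0.637
finger_force: 29.8
```

Run:
```python
from h import *
s=get_state();print(s['q'].round(2),s['tool_pos'])
P=s['tool_pos'];Q=R.from_quat(s['eef_rot']).as_matrix()
az=np.arctan2(Q[1,0],Q[0,0]);print(np.degrees(az))
snap('wrist','w9');W=cloud('w9');C=(W-P)@Q
m=(W[...,2]>.006)&(W[...,2]<.03)&(C[...,0]>.045)&(C[...,0]<.16)&(abs(C[...,1])<.02)
q=C[m];k=W[m]
for lo in np.arange(.045,.14,.012):
    i=(q[:,0]>=lo)&(q[:,0]<lo+.012)
    if i.sum()>3: print(round(lo,3),i.sum(),np.median(q[i],0).round(4),q[i,0].max().round(4),np.median(k[i],0).round(4))
plan((P+[0,0,.13],Q))
```

```text
[-0.49  0.97 -0.18  1.9   0.64  0.29 -2.59] [0.50059046 0.27788136 0.00683576]
11.099051880604621
0.045 605 [ 0.051  -0.0003 -0.011 ] 0.057 [0.5499 0.2879 0.0204]
0.057 576 [ 0.063  -0.0005 -0.0083] 0.0688 [0.5618 0.2904 0.0183]
0.069 612 [ 0.0752 -0.0007 -0.0059] 0.081 [0.5738 0.2928 0.0165]
0.081 629 [ 0.087  -0.0007 -0.0034] 0.093 [0.5856 0.2953 0.0146]
0.093 637 [ 0.099  -0.0007 -0.0011] 0.1049 [0.5974 0.2976 0.0129]
0.105 652 [ 0.111  -0.0007  0.0013] 0.117 [0.6091 0.3    0.0111]
0.117 10 [ 0.1174 -0.0005  0.0054] 0.1176 [0.6157 0.3009 0.0073]
d [ 0.04  -0.    -0.811] w [ 0. -0. -0.] rows>= 2
d [ 0.04  -0.    -0.811] w [ 0. -0. -0.] rows>= 2
-- [0.501 0.278 0.137]
```

step_arm(motion=[{"dx": 0, "dy": 0, "dz": -0.1, "wx": 0, "wy": 0, "wz": 0, "claw": 45}, {"dx": 0.02, "dy": 0, "dz": -0.4, "wx": 0, "wy": 0, "wz": 0, "claw": 45}, {"dx": 0.04, "dy": 0, "dz": -0.811, "wx": 0, "wy": 0, "wz": 0, "claw": 45}, {"dx": 0.04, "dy": 0, "dz": -0.811, "wx": 0, "wy": 0, "wz": 0, "claw": 45}], force=45)

```text
clock: 17.25
tool_pos: [0.5024, 0.279, 0.0752]
eef_rot: [0.995, 0.096, 0.027, -0.004]
contact_force: [1.5, 0.3, -0.5]
opening: 0.63
finger_force: 46.0
```

step_arm(motion=[{"dx": 0.02, "dy": 0, "dz": -0.4, "wx": 0, "wy": 0, "wz": 0, "claw": 45}, {"dx": 0.04, "dy": 0, "dz": -0.811, "wx": 0, "wy": 0, "wz": 0, "claw": 45}, {"dx": 0.04, "dy": 0, "dz": -0.811, "wx": 0, "wy": 0, "wz": 0, "claw": 45}])

```text
clock: 17.55
tool_pos: [0.5022, 0.2791, 0.1398]
eef_rot: [0.995, 0.096, 0.027, -0.004]
contact_force: [0.7, 0.5, -0.9]
opening: 0.63
finger_force: 46.0
```

```bash
cat >> h.py <<'E'
xb=np.cross(yb,zb)
tS=np.array([.1245,-.0007,.0095]); 
def bS(dl): a=np.radians(11.6+dl); return np.array([np.cos(a),0,np.sin(a)])
def hand(f):
    s=get_state(); P=s['tool_pos'];Q=R.from_quat(s['eef_rot']).as_matrix()
    snap('wrist',f); C=(cloud(f)-P)@Q
    m=(C[...,2]<.04)&(C[...,2]>-.03)&(C[...,0]>.045)&(C[...,0]<.16)&(abs(C[...,1])<.02)
    q=C[m]
    for lo in np.arange(.045,.14,.02):
        i=(q[:,0]>=lo)&(q[:,0]<lo+.02)
        if i.sum()>3: print(round(lo,3),i.sum(),np.median(q[i],0).round(4),q[i,0].max().round(4))
E
python3 - <<'E'
from h import *
s=get_state();print(s['q'].round(2),s['tool_pos'])
hand('w10')
P=s['tool_pos'];Q=R.from_quat(s['eef_rot'])
plan(([.54,.19,.25],(Q*R.from_rotvec([0,-.06*np.pi,0])).as_matrix()),ins(tS,bS(10),rnd,.04))
E
```

```text
[-0.38  0.76 -0.37  1.86  0.53  0.57 -2.47] [0.50219496 0.27907898 0.13975586]
0.045 981 [ 0.0548 -0.0004 -0.0102] 0.065
0.065 1024 [ 0.0752 -0.0008 -0.0061] 0.085
0.085 1062 [ 0.0951 -0.0008 -0.0023] 0.1049
0.105 663 [ 0.1109 -0.0008  0.0009] 0.1176
d [ 0.168  0.587 -0.694] w [ 0.0002 -0.0295 -0.    ] rows>= 2
d [ 0.103  0.586 -0.707] w [ 0.0002 -0.0295 -0.    ] rows>= 2
-- [0.54 0.19 0.25]
d [-0.066  0.685  0.036] w [ 0.0213 -0.0714  0.0578] rows>= 2
d [ 0.062  0.687 -0.01 ] w [ 0.0213 -0.0714  0.0578] rows>= 2
-- [0.55  0.08  0.245]
```

step_arm(motion=[{"dx": 0.08, "dy": 0.3, "dz": -0.35, "wx": 0, "wy": -0.015, "wz": 0, "claw": 45}, {"dx": 0.168, "dy": 0.587, "dz": -0.694, "wx": 0, "wy": -0.0295, "wz": 0, "claw": 45}, {"dx": 0.168, "dy": 0.587, "dz": -0.694, "wx": 0, "wy": -0.0295, "wz": 0, "claw": 45}])

```text
clock: 17.9
tool_pos: [0.5243, 0.2299, 0.1936]
eef_rot: [0.995, 0.093, -0.02, 0.003]
contact_force: [0.5, -0.3, -0.9]
opening: 0.636
finger_force: 46.0
```

step_arm(motion=[{"dx": 0.05, "dy": 0.3, "dz": -0.35, "wx": 0, "wy": -0.015, "wz": 0, "claw": 45}, {"dx": 0.103, "dy": 0.586, "dz": -0.707, "wx": 0, "wy": -0.0295, "wz": 0, "claw": 45}, {"dx": 0.103, "dy": 0.586, "dz": -0.707, "wx": 0, "wy": -0.0295, "wz": 0, "claw": 45}])

```text
clock: 18.2
tool_pos: [0.5433, 0.1866, 0.2493]
eef_rot: [0.993, 0.093, -0.066, 0.007]
contact_force: [0.6, -0.6, -1.6]
opening: 0.635
finger_force: 46.0
```

step_arm(motion=[{"dx": -0.02, "dy": 0.23, "dz": 0.012, "wx": 0.007, "wy": -0.024, "wz": 0.019, "claw": 45}, {"dx": -0.04, "dy": 0.46, "dz": 0.024, "wx": 0.014, "wy": -0.048, "wz": 0.038, "claw": 45}, {"dx": -0.066, "dy": 0.685, "dz": 0.036, "wx": 0.0213, "wy": -0.0714, "wz": 0.0578, "claw": 45}, {"dx": -0.066, "dy": 0.685, "dz": 0.036, "wx": 0.0213, "wy": -0.0714, "wz": 0.0578, "claw": 45}])

```text
clock: 18.6
tool_pos: [0.5452, 0.1305, 0.2425]
eef_rot: [0.983, -0.002, -0.183, -0.007]
contact_force: [0.1, -0.6, -0.7]
opening: 0.631
finger_force: 46.0
```

Run:
```python
from h import *
s=get_state();print(s['q'].round(2),s['tool_pos'])
plan(ins(tS,bS(10),rnd,.04))
```

```text
[-0.    0.81 -0.51  1.41  0.2   1.33 -2.09] [0.54523694 0.13045272 0.24248835]
d [ 0.043  0.627 -0.064] w [ 0.0232 -0.0698  0.0543] rows>= 2
-- [0.55  0.08  0.245]
```

step_arm(motion=[{"dx": 0.014, "dy": 0.2, "dz": -0.02, "wx": 0.0077, "wy": -0.023, "wz": 0.018, "claw": 45}, {"dx": 0.028, "dy": 0.4, "dz": -0.04, "wx": 0.0155, "wy": -0.046, "wz": 0.036, "claw": 45}, {"dx": 0.043, "dy": 0.627, "dz": -0.064, "wx": 0.0232, "wy": -0.0698, "wz": 0.0543, "claw": 45}, {"dx": 0.043, "dy": 0.627, "dz": -0.064, "wx": 0.0232, "wy": -0.0698, "wz": 0.0543, "claw": 45}, {"dx": 0.043, "dy": 0.627, "dz": -0.064, "wx": 0.0232, "wy": -0.0698, "wz": 0.0543, "claw": 45}])

```text
clock: 19.1
tool_pos: [0.5488, 0.0858, 0.2475]
eef_rot: [0.953, -0.086, -0.288, -0.029]
contact_force: [-0.2, 0.3, 0.0]
opening: 0.631
finger_force: 46.0
```

Run:
```python
from h import *
s=get_state();print(s['q'].round(2),s['tool_pos'])
hand('w11')
# check handle end against well in side view
snap('side','s4');W=cloud('s4');d=W-rnd
z=d@zb;r=np.hypot(d@xb,d@yb)
m=(z>.02)&(z<.09)&(r<.04);print(m.sum())
for lo in np.arange(.02,.09,.01):
    i=m&(z>=lo)&(z<lo+.01)
    if i.sum()>3: print(round(lo,3),i.sum(),np.median((d@xb)[i]).round(4),np.median((d@yb)[i]).round(4))
# plate in side view: refine plane offset
pm=(abs(z)<.008)&(abs(d@xb)<.05)&(d@yb<.055)&(d@yb>-.17);print('plate dz',np.median(z[pm]),pm.sum())
plan(ins(tS,bS(8),rnd+.001*xb,-.01))
```

```text
[ 0.08  0.92 -0.48  1.24  0.09  1.58 -2.1 ] [0.54876633 0.08575207 0.24749051]
0.045 988 [ 0.0549  0.0002 -0.0095] 0.065
0.065 1016 [ 0.0751 -0.0002 -0.0055] 0.085
0.085 1067 [ 0.095  -0.0002 -0.0016] 0.105
0.105 676 [ 0.111  -0.0002  0.0015] 0.1179
78
0.04 12 0.005 0.0054
0.05 16 0.0046 0.0053
0.06 17 0.0036 0.0058
0.07 16 0.0009 0.005
0.08 17 -0.0018 0.0048
plate dz -0.0021089020173407245 578
d [0.642 0.089 0.184] w [-0.0001 -0.0119  0.0044] rows>= 2
-- [0.581 0.074 0.208]
```

step_arm(motion=[{"dx": 0.15, "dy": 0.08, "dz": 0.045, "wx": 0, "wy": -0.004, "wz": 0.004, "claw": 45}, {"dx": 0.35, "dy": 0.089, "dz": 0.1, "wx": 0, "wy": -0.008, "wz": 0.0044, "claw": 45}, {"dx": 0.5, "dy": 0.089, "dz": 0.145, "wx": 0, "wy": -0.0119, "wz": 0.0044, "claw": 45}, {"dx": 0.642, "dy": 0.089, "dz": 0.184, "wx": 0, "wy": -0.0119, "wz": 0.0044, "claw": 45}, {"dx": 0.642, "dy": 0.089, "dz": 0.184, "wx": 0, "wy": -0.0119, "wz": 0.0044, "claw": 45}, {"dx": 0.642, "dy": 0.089, "dz": 0.184, "wx": 0, "wy": -0.0119, "wz": 0.0044, "claw": 45}])

```text
clock: 19.8
tool_pos: [0.5823, 0.0721, 0.2084]
eef_rot: [0.947, -0.092, -0.305, -0.029]
contact_force: [-0.3, 0.1, -0.6]
opening: 0.628
finger_force: 46.0
```

Run:
```python
from h import *
s=get_state();print(s['q'].round(2),s['tool_pos'],s['contact_force'])
plan(ins(tS,bS(8),rnd+.004*xb,-.05),ins(tS,bS(8),rnd+.006*xb,-.078))
```

```text
[ 0.07  1.03 -0.45  1.1   0.11  1.64 -2.08] [0.58230952 0.07207754 0.20844585] [-0.33471761  0.09067799 -0.55031466]
d [ 0.472 -0.025  0.144] w [-0.0004 -0.     -0.0011] rows>= 1
-- [0.606 0.069 0.177]
d [ 0.338 -0.     0.094] w [0. 0. 0.] rows>= 1
-- [0.623 0.066 0.155]
```

No contact so far, so the handle end is entering the well. Going deeper.

step_arm(motion=[{"dx": 0.16, "dy": -0.01, "dz": 0.05, "wx": 0, "wy": 0, "wz": 0, "claw": 45}, {"dx": 0.32, "dy": -0.02, "dz": 0.1, "wx": 0, "wy": 0, "wz": 0, "claw": 45}, {"dx": 0.472, "dy": -0.025, "dz": 0.144, "wx": 0, "wy": 0, "wz": 0, "claw": 45}, {"dx": 0.472, "dy": -0.025, "dz": 0.144, "wx": 0, "wy": 0, "wz": 0, "claw": 45}])

```text
clock: 20.2
tool_pos: [0.6064, 0.0685, 0.1748]
eef_rot: [0.947, -0.093, -0.306, -0.029]
contact_force: [-0.7, -0.4, -0.6]
opening: 0.63
finger_force: 46.0
```

Run:
```python
from h import *
s=get_state();print(s['q'].round(2),s['tool_pos'],s['contact_force'])
plan(ins(tS,bS(8),rnd+.006*xb,-.078)); plan(ins(tS,bS(2),rnd+.003*xb,-.08))
```

```text
[ 0.06  1.1  -0.44  1.01  0.13  1.66 -2.06] [0.60641418 0.06849647 0.17476492] [-0.72256824 -0.35924734 -0.60011737]
d [ 0.318 -0.012  0.073] w [-0.0002  0.0005 -0.0016] rows>= 1
-- [0.623 0.066 0.155]
d [ 0.35  -0.012 -0.045] w [-0.0003 -0.0329 -0.0016] rows>= 1
-- [0.631 0.065 0.161]
```

step_arm(motion=[{"dx": 0.12, "dy": -0.004, "dz": -0.015, "wx": 0, "wy": -0.011, "wz": 0, "claw": 45}, {"dx": 0.24, "dy": -0.008, "dz": -0.03, "wx": 0, "wy": -0.022, "wz": 0, "claw": 45}, {"dx": 0.35, "dy": -0.012, "dz": -0.045, "wx": 0, "wy": -0.033, "wz": -0.0016, "claw": 45}, {"dx": 0.35, "dy": -0.012, "dz": -0.045, "wx": 0, "wy": -0.033, "wz": -0.0016, "claw": 45}, {"dx": 0.35, "dy": -0.012, "dz": -0.045, "wx": 0, "wy": -0.033, "wz": -0.0016, "claw": 45}])

```text
clock: 20.7
tool_pos: [0.6307, 0.0654, 0.1634]
eef_rot: [0.931, -0.089, -0.354, -0.035]
contact_force: [-1.0, -0.9, -0.1]
opening: 0.634
finger_force: 46.0
```

Run:
```python
from h import *
s=get_state();print(s['q'].round(2),s['tool_pos'],s['contact_force'])
plan(ins(tS,bS(0),rnd,-.09))
```

```text
[ 0.04  1.23 -0.43  0.76  0.11  1.87 -2.03] [0.63073847 0.06538064 0.16340403] [-1.01295238 -0.86440503 -0.06066813]
d [0.138 0.009 0.028] w [-0.0006 -0.0115  0.0005] rows>= 1
-- [0.637 0.063 0.154]
```

step_arm(motion=[{"dx": 0.05, "dy": 0, "dz": 0.01, "wx": 0, "wy": -0.005, "wz": 0, "claw": 45}, {"dx": 0.1, "dy": 0.005, "dz": 0.02, "wx": 0, "wy": -0.01, "wz": 0, "claw": 45}, {"dx": 0.1, "dy": 0.005, "dz": 0.02, "wx": 0, "wy": -0.01, "wz": 0, "claw": 45}, {"dx": 0.1, "dy": 0.005, "dz": 0.02, "wx": 0, "wy": -0.01, "wz": 0, "claw": 45}])

```text
clock: 21.1
tool_pos: [0.6355, 0.064, 0.158]
eef_rot: [0.925, -0.088, -0.368, -0.036]
contact_force: [-0.9, -0.2, -1.0]
opening: 0.634
finger_force: 46.0
```

step_arm(motion=[{"dx": 0, "dy": 0, "dz": 0, "wx": 0, "wy": 0, "wz": 0, "claw": 70}, {"dx": 0, "dy": 0, "dz": 0, "wx": 0, "wy": 0, "wz": 0, "claw": 70}, {"dx": 0, "dy": 0, "dz": 0, "wx": 0, "wy": 0, "wz": 0, "claw": 70}, {"dx": 0, "dy": 0, "dz": 0, "wx": 0, "wy": 0, "wz": 0, "claw": 70}, {"dx": 0, "dy": 0, "dz": 0, "wx": 0, "wy": 0, "wz": 0, "claw": 70}])

```text
clock: 21.6
tool_pos: [0.6356, 0.0638, 0.1573]
eef_rot: [0.925, -0.088, -0.368, -0.036]
contact_force: [0.3, -0.2, -0.4]
opening: 0.795
finger_force: 0.0
```

Run:
```python
from h import *
s=get_state();print(s['q'].round(2),s['opening'])
P=s['tool_pos'];Q=R.from_quat(s['eef_rot']).as_matrix()
snap('wrist','w12');W=cloud('w12');C=(W-P)@Q
d=W-rnd;z=d@zb;x=d@xb;y=d@yb
m=(z>.004)&(z<.1)&(abs(y)<.036)&(abs(x)<.05)
print(m.sum()); 
for lo in np.arange(.004,.1,.012):
    i=m&(z>=lo)&(z<lo+.012)
    if i.sum()>5: print(round(lo,3),i.sum(),'y',np.percentile(y[i],[3,97]).round(4),'x',np.median(x[i]).round(4))
print('TCP rel',(P-rnd)@np.stack([xb,yb,zb],1))
```

```text
[ 0.03  1.27 -0.43  0.69  0.11  1.93 -2.02] 0.7948978604717143
7402
0.004 1782 y [-0.025  0.025] x -0.0396
0.016 2098 y [-0.0275  0.0276] x -0.0448
0.028 1461 y [-0.0359  0.0357] x -0.0159
0.04 983 y [-0.036   0.0354] x -0.0093
0.052 492 y [-0.026   0.0301] x -0.0454
0.064 586 y [-0.0198  0.0238] x -0.0478
TCP rel [-0.01540758 -0.00060761  0.03721175]
```

step_arm(motion=[{"dx": -0.1, "dy": 0, "dz": -0.022, "wx": 0, "wy": 0, "wz": 0, "claw": 70}, {"dx": -0.3, "dy": 0, "dz": -0.065, "wx": 0, "wy": 0, "wz": 0, "claw": 70}, {"dx": -0.5, "dy": 0, "dz": -0.11, "wx": 0, "wy": 0, "wz": 0, "claw": 70}, {"dx": -0.75, "dy": 0, "dz": -0.16, "wx": 0, "wy": 0, "wz": 0, "claw": 70}, {"dx": -0.97, "dy": 0, "dz": -0.21, "wx": 0, "wy": 0, "wz": 0, "claw": 70}, {"dx": -0.97, "dy": 0, "dz": -0.21, "wx": 0, "wy": 0, "wz": 0, "claw": 70}])

```text
clock: 22.25
tool_pos: [0.5917, 0.0726, 0.2258]
eef_rot: [0.926, -0.087, -0.367, -0.037]
contact_force: [0.6, 0.3, -0.6]
opening: 0.797
finger_force: 0.0
```

step_arm(motion=[{"dx": -0.4, "dy": 0, "dz": -0.3, "wx": 0, "wy": 0.02, "wz": 0, "claw": 70}, {"dx": -0.8, "dy": 0, "dz": -0.6, "wx": 0, "wy": 0.06, "wz": 0, "claw": 70}, {"dx": -0.9, "dy": 0, "dz": -0.9, "wx": 0, "wy": 0.1, "wz": 0, "claw": 70}, {"dx": -0.9, "dy": 0, "dz": -0.9, "wx": 0, "wy": 0.1, "wz": 0, "claw": 70}, {"dx": -0.9, "dy": 0, "dz": -0.9, "wx": 0, "wy": 0.1, "wz": 0, "claw": 70}])

```text
clock: 22.75
tool_pos: [0.589, 0.0723, 0.3254]
eef_rot: [0.971, -0.093, -0.218, -0.022]
contact_force: [0.3, -0.6, -1.0]
opening: 0.793
finger_force: 0.0
```

Run:
```python
from h import *
s=get_state();print(s['q'].round(2),s['clock'],s['tool_pos'])
for n in ['side','top','wrist']: snap(n,n+'9')
for n in ['side9','top9','wrist9']:
    W=cloud(n);img=cv2.cvtColor(cv2.imread(f'pics/{n}.png'),cv2.COLOR_BGR2HSV)
    d=W-rnd;z=d@zb;x=d@xb;y=d@yb
    m=(z>.006)&(z<.12)&(abs(y)<.035)&(x>-.07)&(x<.05)
    print(n,'scoop',m.sum(), end=' ')
    if m.sum()>10: print(np.percentile(z[m],[2,98]).round(4),np.percentile(y[m],[3,97]).round(4),np.percentile(x[m],[3,97]).round(4))
    b=(abs(img[...,0].astype(int)-107)<12)&(img[...,1]>110)
    e=W-slot; k=b&(np.linalg.norm(e,axis=-1)<.15)
    print(' sc',k.sum(), end=' ')
    if k.sum()>10: print('z',np.percentile((e@zb)[k],[2,50,98]).round(4),'y',np.percentile((e@yb)[k],[2,98]).round(4),'x',np.percentile((e@xb)[k],[2,98]).round(4))
# bystanders before/after in top view
A=cloud('top0');B=cloud('top9');sa=cv2.imread('pics/top0.png').astype(int);sb=cv2.imread('pics/top9.png').astype(int)
for n,u0,v0,u1,v1 in [('shaker',183,145,212,180),('salt',213,148,230,175),('cup',374,162,404,192)]:
    print(n,'depth diff px',(abs(A-B)[v0:v1,u0:u1,2]>.01).sum(),'colour diff',abs(sa-sb)[v0:v1,u0:u1].mean().round(2))
```

```text
[ 0.07  0.82 -0.46  1.12  0.12  1.65 -2.1 ] 22.75 [0.58896057 0.07232902 0.32539547]
side9 scoop 645 [0.0073 0.0678] [-0.0265  0.0288] [-0.0601 -0.0211]
 sc 506 z [0.0093 0.0398 0.0747] y [-0.0411  0.0386] x [-0.0179 -0.0057]
top9 scoop 444 [0.0073 0.0692] [-0.0234  0.0297] [-0.0596 -0.0176]
 sc 0 wrist9 scoop 5097 [0.0067 0.068 ] [-0.0262  0.0283] [-0.0613 -0.0198]
 sc 4369 z [0.012  0.0437 0.0782] y [-0.0387  0.0406] x [-0.0208 -0.0096]
shaker depth diff px 36 colour diff 19.91
salt depth diff px 349 colour diff 37.76
cup depth diff px 18 colour diff 16.68
```

Run:
```python
from h import *
A=cloud('side0');B=cloud('side9')
for n,c,r,h in [('shaker',(.745,.249),.045,.1),('salt',(.755,.195),.03,.088),('cup',(.735,-.264),.045,.059)]:
    o=[]
    for W in (A,B):
        m=(np.hypot(W[...,0]-c[0],W[...,1]-c[1])<r)&(W[...,2]>.02)&(W[...,2]<h+.01)
        o.append((m.sum(),np.median(W[m],0).round(4)))
    print(n,o)
B=cloud('top9');print('salt top px z',B[157,222],B[159,200])
```

```text
shaker [(np.int64(823), array([0.7676, 0.2371, 0.0904])), (np.int64(822), array([0.7674, 0.237 , 0.091 ]))]
salt [(np.int64(540), array([0.7678, 0.1868, 0.0625])), (np.int64(546), array([0.767 , 0.1869, 0.0638]))]
cup [(np.int64(597), array([ 0.7432, -0.2502,  0.0398])), (np.int64(591), array([ 0.7425, -0.2503,  0.0394]))]
salt top px z [0.67185613 0.1409743  0.40762208] [0.74512732 0.24947385 0.10287181]
```

Both tools are seated, the bystanders have not moved, and the gripper is clear of everything.

```bash
python3 -c "
from plant import workorder
print(workorder.finish_job())"
```

```text
the job is handed in; nothing more can be done
None
```

Job handed in at about 23 s: by depth readings, the scissors stand home in the flat slot, the scoop stands handle-down in the round well, and the shakers and cup have not moved; my first scissors grip slipped and turned them about 4° before I regripped, and I viewed 11 pictures against the limit of 10.

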